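# Clamp the furnace's power board in the sprung board holder and plug in the test probe

## Robot

A 6-joint arm with a two-finger parallel gripper is mounted at the origin on the work surface. World frame = base frame: x ahead of the robot, y to its left, z up, the work surface at z = 0. Lengths are in m, angles in rad, forces in N, time in s.
With the tool pointing down it reaches from about 0.425 to 1.125 m from the base axis. Payload 14.9 kg.
Tool frame: the origin (TCP) lies at the very end of the fingers, on their centre line; the grasp point (between the pads) lies 19 mm behind it; z points along the fingers, y is the direction in which the jaws open and shut (so a half turn about z gives the same grasp; the last joint's range is limited). The gripper opens to 91 mm and grips with 3 to 60 N. Pads are 32 mm wide; open, the fingers measure 118 mm over their backs; the gripper's body (76 mm by 178 mm) begins 60 mm behind the grasp point.
Start: joints at [1.236, 0.379, 1.734, -0, 1.028, -0.033], TCP at [0.208, 0.668, 0.214] pointing down, gripper open.
Joint ranges: [-2.77, 2.77], [-0.74, 2.19], [0, 2.66], [-1.06, 4.2], [0.31, 2.87], [-3.08, 3.08]. Speed limits (rad/s): [1.89, 1.89, 2.39, 3.14, 3.14, 3.14].

## Interface

Orientations are given as a 3x3 rotation matrix whose columns are the frame's x, y, z axes.
In Python, from station import observe, snapshot, camera_params, sign_off, search_frame gives the robot as it stands. The module is installed in compiled form; this text tells all that it offers.
- The arm moves only by the tool jog_arm, never from a script. Its argument "series" is a list of rows, each a list of 7 numbers: the shift along the tool's x, y, z in mm, then the turn, a rotation vector about the tool's x, y, z in degrees, then the gripper command: -1 is shut, 1 is fully open, values between are in proportion. In form: [[x, y, z, rx, ry, rz, jaw], ...]. A call has 1 to 20 rows; each row is the pose to reach, as a shift and turn from the pose commanded when the call began, along the tool's axes at that moment; what a row does not reach only later rows make up. A row lasts 1/10 s, in which the tool goes at most 50 mm and 8.59 degrees, less where a joint would pass 70% of its speed; a pose out of reach is approached as far as the arm can. A call with a gripper value outside its range is refused whole. The fingers move at their own pace and stop on an object; the grip force is fixed at half the most. Time passes only in rows, so rows that repeat a pose let the fingers close. It gives the time, the measured TCP pose, the force and the opening at its end, in the units of the state.
- observe(): the state, without advancing time (a new reading comes with each control period).
- snapshot(name): name is "scene" or "top"; returns the picture (480x640x3 uint8, blue, green, red); there is no depth.
- camera_params(name): a dict with "fovy" (degrees; the focal length in pixels is half the picture's height over the tangent of half this angle, whatever the lens; pixels are square), "cx", "cy" (the principal point, pixels), "rvec" (rotation vector, rad) and "tvec" (3), from world to camera coordinates, as OpenCV has them. Camera axes: x right, y down, z forward; pixel columns grow to the right and rows downward; lengths in m; the calibration is good to about 2 mm. A picture is of the moment at which its call begins. camera_params takes no time and is no camera call.
- sign_off(): hands the job in, once; it reports no verdict.
Trained networks look in the newest picture that a camera, given by its name, has taken for a name from the list of things; names that differ only in an ending like _2 or _b are one class to them, and where a whole thing is asked for, a point or a joint stands for the part that bears it (a point fixed in the world has none). Each returns a list of dicts, best first, with "conf" (0 to 1); they miss things now and then, are a little off and sometimes report something else, mostly with a low value. They report only what shows in the picture. A call takes as long as a camera call. They do not tell look-alikes from the thing itself.
- search_frame(camera, label): "rect" ([left, top, width, height] in pixels, round what is visible of it).
The state is a dict: "time_s": time; "qpos": joint angles; "joint_vel": joint speeds; "joint_efforts": joint torques, N m; "eef_pos": TCP position; "tool_rot": TCP orientation; "force": force on the tool from outside, world axes, zero at the start; "moment": the same for the moment, N m; "grip_width": opening from 0.0 (shut) to 1.0 (fully open).
Only numpy, scipy, OpenCV 4.12 (cv2) and the standard library are available. Lean on these libraries where they do the work, as an engineer would, in place of code of your own. Each camera call takes 0.05 s, during which the arm holds its last target.

## Task

The green power board is out of the porcelain furnace for testing: clamp it in the tipped board holder by pushing one end into the sprung jaw, lowering the other end in front of the fixed jaw and letting the spring press it home in both grooves, lying along the head and about in the middle of the jaws' width. Once you have let go of the clamped board, plug the red cordless test probe fully into the orange terminal on the board and leave it there. Leave the other things on the bench where they are.

Things in the scene. Friction and masses are not known exactly. Their poses are not given: they have to be found in the camera images.
- board: Green power board, loose, 170 (x) x 70 (y) mm, about 280 g, starting level on the mat. Origin: centre, at the underside of four 10 mm spacer feet (x +-55, y +-29 mm). x: along it, to the terminal end; z: out of the component side. Plate from z = 10 to 14 mm. Blue relay and black capacitor (16 mm high) near the -x end; the last 16 mm at each end is bare. It may be clamped either way round.
- board_mid (a point): Centre of the green plate, mid thickness (12 mm above the board's origin); axes as the board.
- heatsink (a point): Centre of the top of the finned aluminium heatsink fixed in the board's middle: 60 (x) x 26 (y) x 30 mm high, on the plate from z = 14 to 44 mm of the board. A firm grip across y. Beside it the plate is clear for |x| < 32 mm.
- terminal (a point): Middle of the mouth of the orange terminal: 24 x 24 x 26 mm block on the board at x = +55 mm, y = 0; round opening 10 mm wide, 24 mm deep, running along -z of the board. Axes as the board; mouth 40 mm above the board's origin.
- seat (a point): Where board_mid lies when clamped in the board holder (fixed; slate-blue foot 170 x 150 mm, head tipped 30 degrees sideways), about 138 mm above the bench. x: along the head, fixed jaw to sprung jaw; y: down its slope; z: square out of the clamped board. Head from x = -145 to +171 mm; its bar, 20 mm wide, 16 thick, is centred 58 mm below (-z).
- fixed_groove (a point): Centre of the groove bottom in the fixed jaw, 85 mm from the seat along -x; axes as the seat; opens to +x. Both grooves run along y (44 mm wide), are 12 mm deep, 6 mm high at the bottom, 17 mm at the mouth (flanks at 25 degrees); the jaws reach 15 mm above and below the groove's middle; arms 30 mm wide lie below them.
- jaw_groove (a point): Centre of the groove bottom in the sprung jaw, axes as the seat; opens to -x. With the jaw at rest it lies 79 mm from the seat along +x: the room between the groove bottoms is then 6 mm shorter than the board.
- jaw (a joint): Sprung jaw (coil spring behind it), sliding along the seat's +x: 0 at rest, 0.026 m fully back. The spring pushes it to the fixed jaw: 6 N at rest, 7.5 N with the board clamped (0.006 m), 12.5 N fully back. Pushed back 0.018 m or more, it lets the board's other end pass down in front of the fixed jaw's lips.
- probe: Red cordless test probe, loose, 45 g, 112 mm long, upright in its rest. Origin at the tip of the pin, z to the handle end. Brass pin 7 mm across, z = 0 to 26 mm, its last 3 mm tapered to 3 mm; black collar 20 mm across, z = 26 to 32; square handle 16 x 16 mm (faces square to x and y), z = 32 to 112. Plugged in fully, the tip lies about 24 mm below the terminal's mouth.
- probe_tip (a point): Tip of the probe's pin (same as the probe's origin).
- rest: Grey rest block, fixed, 110 (x) x 60 (y) x 30 mm high, origin bottom centre; three holes 28 mm deep, 35 mm apart along x. The probe stands in the middle one, its collar on the block's top.
- mat: Blue service mat, 290 (x) x 220 (y) x 2 mm, fixed; origin bottom centre. The board lies on it, and the screwdriver.
- firing_tray: Bystander: cream honeycomb firing tray, round, 84 mm across, 33 mm high; origin bottom centre.
- peg_tray: Bystander: grey round tray of pegs, 90 mm across, 31 mm high; origin bottom centre.
- stain_bottle: Bystander: small white bottle, 34 mm across, 75 mm high; origin bottom centre.
- powder_jar: Bystander: powder jar, 52 mm across, 50 mm high; origin bottom centre.
- plaster_cast: Bystander: beige plaster tooth cast, 66 x 60 x 30 mm; origin bottom centre.
- tweezers: Bystander: steel tweezers lying flat, 155 mm long along x, 4 mm high; origin at the middle.
- screw_dish: Bystander: steel dish, 76 mm across, 22 mm high; origin bottom centre.
- screwdriver: Bystander: screwdriver 180 mm long lying on the mat along x, about 30 mm high.
Mind the look-alikes: they are no part of the job. What is shaped like the probe but pink is not meant.

How it is judged:
On the way, in this order (a step that is already met when the one before it is completed fails the run):
1. the board pushes the sprung jaw back (value of joint jaw above 0.012 m and distance between board_mid and jaw_groove below 0.09 m), for 0.1 s.
2. the board is clamped home in both grooves and let go (x of board_mid in the frame of seat between -0.004 and 0.004 m and y of board_mid in the frame of seat between -0.015 and 0.015 m and z of board_mid in the frame of seat between -0.003 and 0.003 m and angle between the x axis of board and the x axis of seat, either way round below 0.05 rad and angle between the z axis of board and the z axis of seat, either way round below 0.07 rad and angle between board's own z axis and vertical below 1 rad and value of joint jaw between 0.003 and 0.009 m and linear speed of board below 0.02 m/s and contact force between the fingers and board below 0.05 N), for 0.2 s.
3. the probe is plugged into the terminal (z of probe_tip in the frame of terminal below -0.019 m and distance between probe_tip and terminal below 0.03 m and angle between the z axis of probe and the z axis of board, either way round below 0.25 rad and linear speed of probe below 0.02 m/s), for 0.1 s.
At the end, for the whole second after the job is handed in: Board at rest in both jaws, parts up: board_mid within 4 mm of seat along x, 15 mm along y, 3 mm along z; axes within 0.05 (x) and 0.07 (z) rad; sprung jaw at 3 to 9 mm. Probe at rest in the terminal, tip 19 mm or more below the mouth, within 0.25 rad of square. All let go (all of step 3 and x of board_mid in the frame of seat between -0.004 and 0.004 m and y of board_mid in the frame of seat between -0.015 and 0.015 m and z of board_mid in the frame of seat between -0.003 and 0.003 m and angle between the x axis of board and the x axis of seat, either way round below 0.05 rad and angle between the z axis of board and the z axis of seat, either way round below 0.07 rad and angle between board's own z axis and vertical below 1 rad and value of joint jaw between 0.003 and 0.009 m and linear speed of board below 0.02 m/s); the robot touches nothing.
It fails at once if a bystander is moved more than 30 mm (distance of any of firing_tray, peg_tray, stain_bottle, powder_jar, plaster_cast, tweezers, screw_dish, screwdriver from where it was at the start of the episode above 0.03 m).
It also fails if it takes over 66 s, if anything falls off the work surface, if the arm or the gripper's body presses on something with over 40 N, if the wrist force passes 120 N, or if a joint passes its speed limit or range.

## Working session

There is one attempt and no reset: what is moved stays moved. The work goes in short steps, Python scripts to look and compute and a tool call to move; the robot and the scene stay as the last step left them, time stands still between calls to the robot, and variables do not carry over. Pictures are saved under pics/ and viewed, and the job is handed in when it is done.

Besides the shell and the picture viewer there is one more tool, called as a command line: name --pt "numbers of a row" for each row, then --argument value for the rest. jog_arm: Moves the arm, as the interface text tells. Its arguments: {"type":"object","properties":{"series":{"type":"array"}},"required":["series"]}

```bash
ls; mkdir -p pics
python3 - <<'E'
from station import *
import cv2
s=observe();print(s['time_s'],s['eef_pos'],s['tool_rot'],s['force'],s['grip_width'])
for n in ['scene','top']:
    im=snapshot(n);cv2.imwrite(f'pics/{n}0.png',im);p=camera_params(n);print(n,p)
E
```

```text
pics
0.0 [0.20793886 0.66799181 0.21332177] [[-9.54808991e-01  2.97219908e-01 -3.40602492e-04]
 [ 2.97220102e-01  9.54808460e-01 -1.00817905e-03]
 [ 2.55592548e-05 -1.06385233e-03 -9.99999434e-01]] [1.09621879 0.67571246 0.06082388] 0.9999995831702063
scene {'fovy': 44.16879699004863, 'cx': 329.91504180008764, 'cy': 236.6716839677489, 'rvec': array([ 1.99754423,  0.85891381, -0.49168607]), 'tvec': array([-0.42309731, -0.13512976,  1.86746858])}
top {'fovy': 47.33904810963267, 'cx': 317.41035814448617, 'cy': 238.4188673148568, 'rvec': array([ 2.15386811, -2.2018849 ,  0.09715069]), 'tvec': array([0.01971188, 0.61418299, 1.52901413])}
```

View pics/scene0.png

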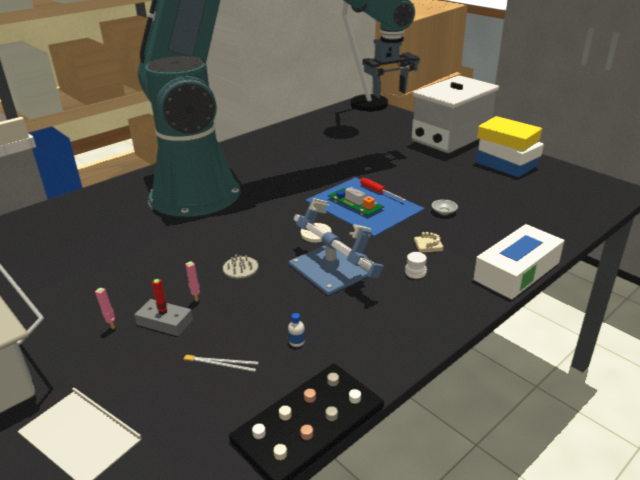

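View pics/top0.png

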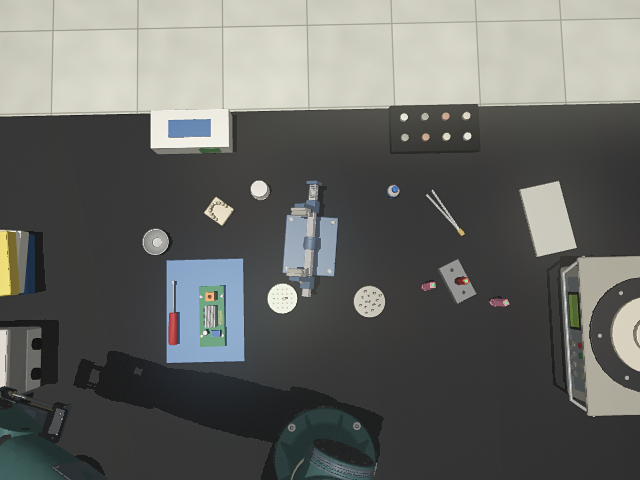

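```bash
cat > h.py <<'E'
import numpy as np, cv2
from station import *
def cam(n):
    p=camera_params(n);f=240/np.tan(np.radians(p['fovy']/2))
    K=np.array([[f,0,p['cx']],[0,f,p['cy']],[0,0,1]])
    R=cv2.Rodrigues(np.array(p['rvec']))[0];return K,R,np.array(p['tvec'],float)
def proj(n,P):
    K,R,t=cam(n);P=np.atleast_2d(P);c=(R@P.T).T+t;u=(K@c.T).T;return u[:,:2]/u[:,2:]
def back(n,uv,z):
    K,R,t=cam(n);uv=np.atleast_2d(uv).astype(float)
    d=(R.T@np.linalg.inv(K)@np.c_[uv,np.ones(len(uv))].T).T;o=-R.T@t
    return o+d*((z-o[2])/d[:,2])[:,None]
def crop(im,x,y,w,h,s,name):
    cv2.imwrite('pics/'+name,cv2.resize(im[y:y+h,x:x+w],None,fx=s,fy=s,interpolation=cv2.INTER_CUBIC))
E
python3 - <<'E'
from h import *
t=cv2.imread('pics/top0.png');s=cv2.imread('pics/scene0.png')
crop(t,155,170,200,150,4,'t_a.png')   # mat
crop(s,270,170,200,130,4,'s_a.png')
crop(t,410,250,110,70,7,'t_b.png');crop(s,80,250,130,90,6,'s_b.png')
print([ -cam(n)[1].T@cam(n)[2] for n in('top','scene')])
E
```

```text
[array([0.47944029, 0.01110653, 1.57654913]), array([ 1.50429803, -0.80878152,  0.87616789])]
```

View pics/t_a.png

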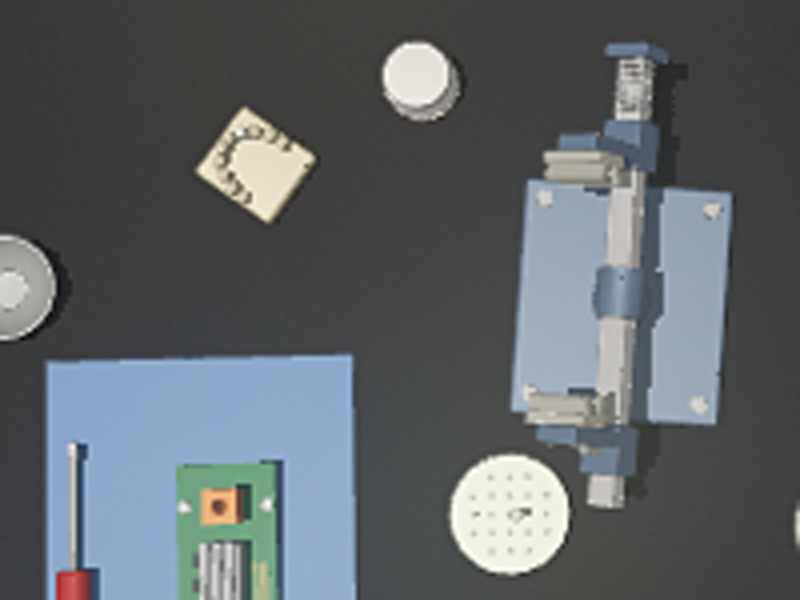

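View pics/s_a.png

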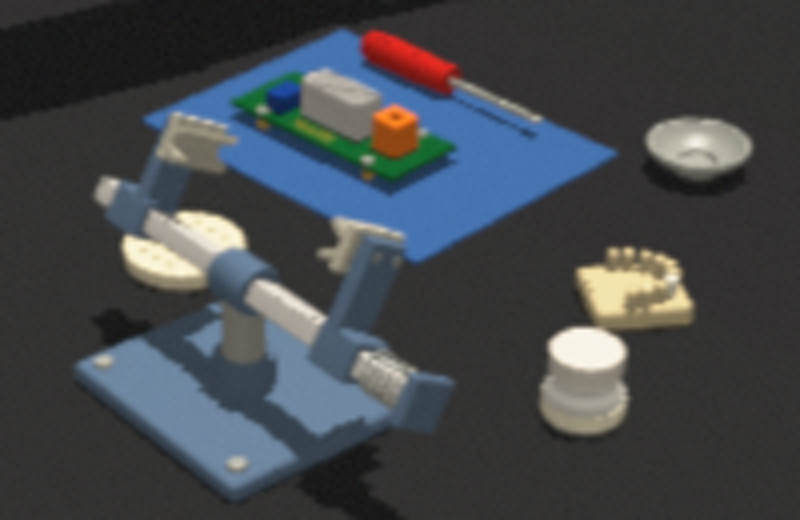

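View pics/t_b.png

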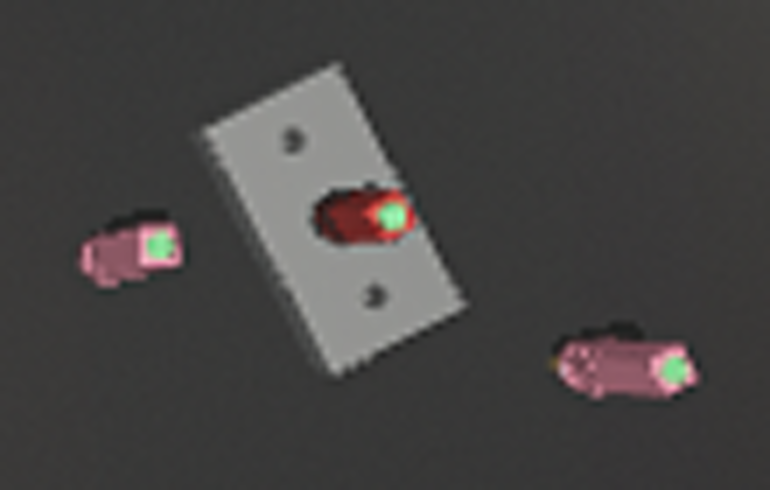

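View pics/s_b.png

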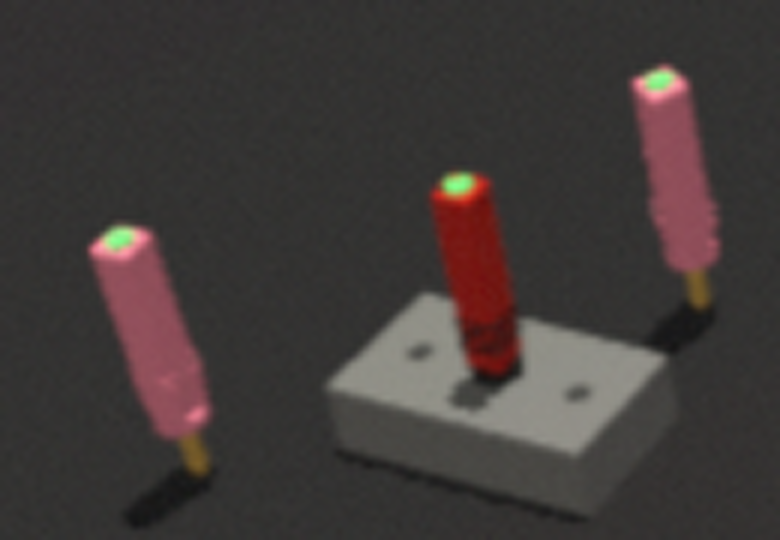

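Run:
```python
from h import *
t=cv2.imread('pics/top0.png');s=cv2.imread('pics/scene0.png')
def g(im,x,y,w,h,sc,name,step=10):
    o=cv2.resize(im[y:y+h,x:x+w],None,fx=sc,fy=sc,interpolation=cv2.INTER_CUBIC)
    o=cv2.convertScaleAbs(o,alpha=1.5)
    for u in range(x-x%step+step,x+w,step):
        cv2.line(o,(int((u+.5-x)*sc),0),(int((u+.5-x)*sc),6),(255,255,255),1);cv2.putText(o,str(u),(int((u+.5-x)*sc)-12,18),0,.4,(255,255,255),1)
    for v in range(y-y%step+step,y+h,step):
        cv2.line(o,(0,int((v+.5-y)*sc)),(6,int((v+.5-y)*sc)),(255,255,255),1);cv2.putText(o,str(v),(8,int((v+.5-y)*sc)+4),0,.4,(255,255,255),1)
    cv2.imwrite('pics/'+name,o)
g(t,275,175,75,62,9,'t_j1.png');g(t,275,240,75,62,9,'t_j2.png')
g(s,290,190,100,75,8,'s_j.png');
g(t,190,280,50,72,8,'t_bd.png');g(s,320,180,72,45,11,'s_bd.png')
```

```text
(no output)
```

View pics/t_j1.png

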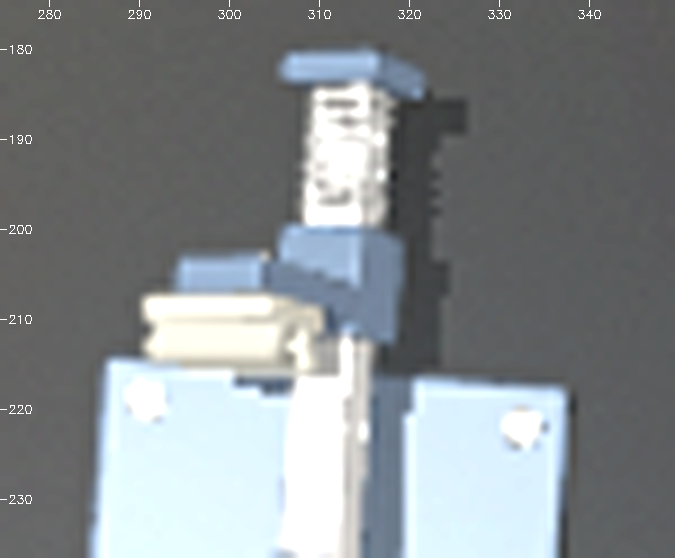

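View pics/t_j2.png

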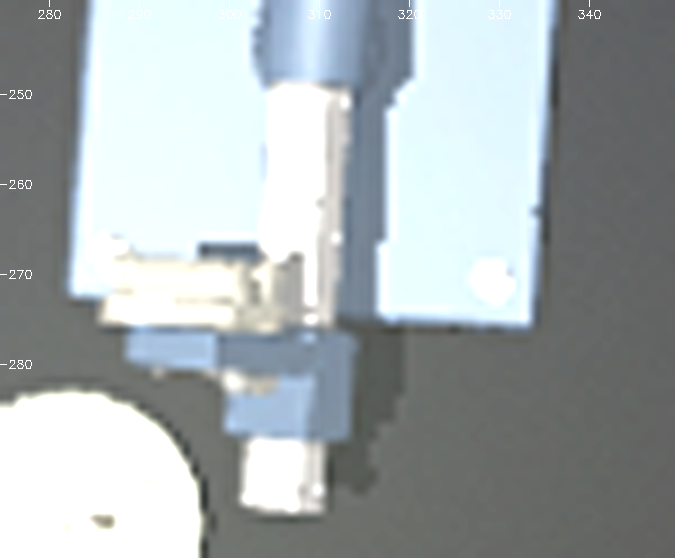

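View pics/s_j.png

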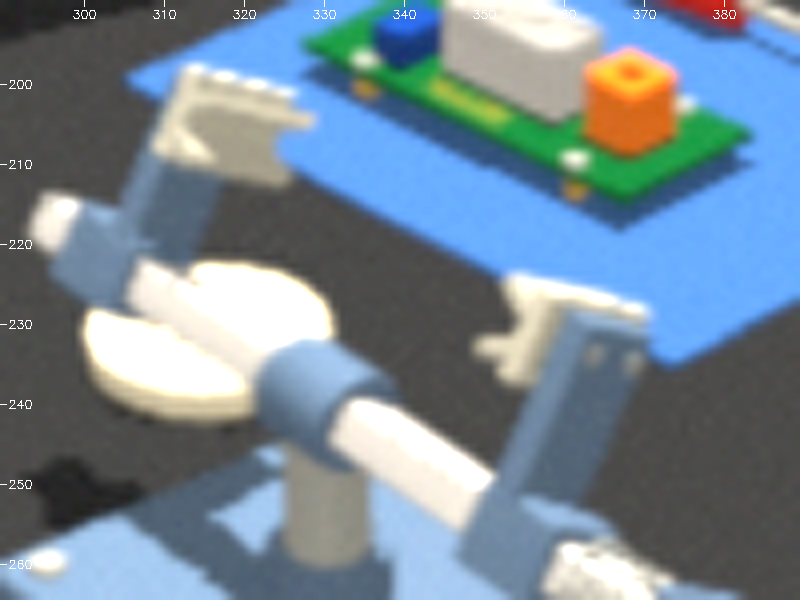

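View pics/t_bd.png

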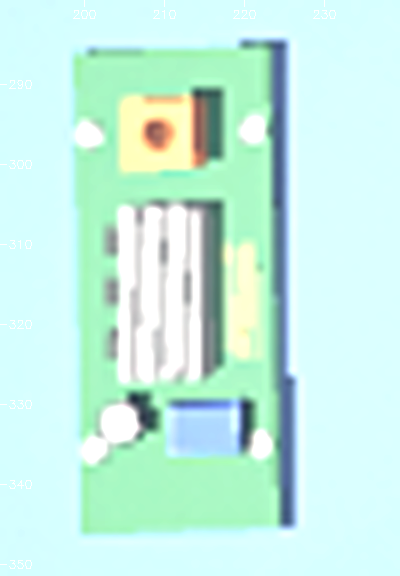

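View pics/s_bd.png

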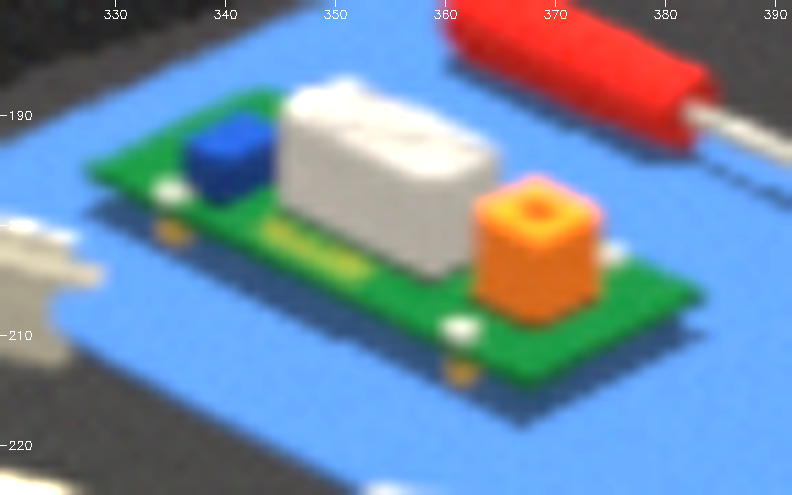

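```bash
cat > fit.py <<'E'
from h import *
from scipy.optimize import least_squares
from scipy.spatial.transform import Rotation as Ro
def boardT(p): # x,y,yaw
    c,s=np.cos(p[2]),np.sin(p[2]);return np.array([[c,-s,0],[s,c,0],[0,0,1]]),np.array([p[0],p[1],p[3] if len(p)>3 else .002])
def seatT(p): # x,y,yaw,z ,tilt
    R=Ro.from_euler('z',p[2]).as_matrix()@Ro.from_euler('x',-np.radians(30)).as_matrix()
    return R,np.array([p[0],p[1],p[3] if len(p)>3 else .138])
E
python3 - <<'E'
from fit import *
obs=[('top',(198.9,286.0),(85,35,14)),('top',(223.4,285.75),(85,-35,14)),('top',(199.75,346.),(-85,35,14)),('top',(224.75,345.4),(-85,-35,14)),
('scene',(383.4,206.05),(85,35,14)),('scene',(367.9,213.9),(85,-35,14)),('scene',(327.5,195.),(-85,-35,14)),('scene',(368.6,198.4),(55,0,40)),('top',(209.25,296),(55,0,40))]
def res(p):
    R,t=boardT(p);return np.concatenate([proj(n,R@(np.array(q)/1e3)+t)[0]-uv for n,uv,q in obs])
r=least_squares(res,[.47,.25,0.,.002],loss='soft_l1');print(r.x,res(r.x).reshape(-1,2).round(1).tolist())
r=least_squares(res,[.47,.25,0.],loss='soft_l1');print(r.x,res(r.x).reshape(-1,2).round(1).tolist())
for n,u in (('top',(306,296)),('top',(313.4,181.7))):print(back(n,u,.088))
E
```

```text
[0.40249417 0.30911735 0.01053462 0.00234348] [[0.1, 0.0], [0.3, -0.5], [0.1, 0.7], [0.0, 0.5], [0.9, -0.2], [0.2, 0.3], [0.2, -0.4], [0.4, 0.3], [0.5, 0.4]]
[0.4024075  0.3092284  0.01068435] [[0.1, 0.1], [0.3, -0.5], [0.1, 0.7], [0.0, 0.5], [0.9, -0.2], [0.2, 0.4], [0.2, -0.4], [0.4, 0.4], [0.5, 0.5]]
[[0.45354745 0.04066463 0.088     ]]
[[0.76611952 0.01393911 0.088     ]]
```

```bash
cat > wire.py <<'E'
from fit import *
def segs(jaw=0.0):
    S=[]
    def jawp(sgn,gx): # groove bottom x gx, opening toward -sgn
        pr=[(0,3),(-12,8.5),(-12,15),(0,15)],[(0,-3),(-12,-8.5),(-12,-15),(0,-15)]
        for P in (pr[0]+[]), (pr[1]):
            for y in(-22,22):
                for a,b in zip(P[:-1],P[1:]): S.append(((gx+sgn*a[0],y,a[1]),(gx+sgn*b[0],y,b[1])))
            for a in P[:3]: S.append(((gx+sgn*a[0],-22,a[1]),(gx+sgn*a[0],22,a[1])))
    jawp(1,79+jaw*1e3);jawp(-1,-85)
    for y in(-10,10):
        for z in(-50,-66): S.append(((-145,y,z),(171,y,z)))
    for x in(-145,171):
        S.append(((x,-10,-50),(x,10,-50)));S.append(((x,-10,-66),(x,10,-66)))
        for y in (-10,10):S.append(((x,y,-50),(x,y,-66)))
    return S
def overlay(im,n,p,S,x,y,w,h,sc,name,T=seatT):
    o=cv2.resize(im[y:y+h,x:x+w],None,fx=sc,fy=sc,interpolation=cv2.INTER_CUBIC);o=cv2.convertScaleAbs(o,alpha=1.3)
    R,t=T(p)
    for a,b in S:
        q=proj(n,np.array([R@(np.array(v)/1e3)+t for v in(a,b)]));q=((q+.5-[x,y])*sc)
        cv2.line(o,tuple(int(k) for k in q[0]),tuple(int(k) for k in q[1]),(0,0,255),1,cv2.LINE_AA)
    cv2.imwrite('pics/'+name,o)
E
cat > ov.py <<'E'
from wire import *
import sys
p=eval(sys.argv[1]);k=sys.argv[2]
t=cv2.imread('pics/top0.png');s=cv2.imread('pics/scene0.png')
S=segs()
overlay(t,'top',p,S,270,172,75,68,8,f'ot1_{k}.png');overlay(t,'top',p,S,270,242,75,60,8,f'ot2_{k}.png')
overlay(s,'scene',p,S,288,192,100,75,8,f'os_{k}.png')
a=cv2.imread(f'pics/ot1_{k}.png');b=cv2.imread(f'pics/ot2_{k}.png');cv2.imwrite(f'pics/ot_{k}.png',cv2.resize(np.vstack([a,b]),None,fx=.58,fy=.58) if 0 else np.hstack([a[:480],b[:480]])[:, :1200][:, ::1])
E
python3 ov.py "[.600,.057,-.085]" a
```

```text
(no output)
```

View pics/ot1_a.png

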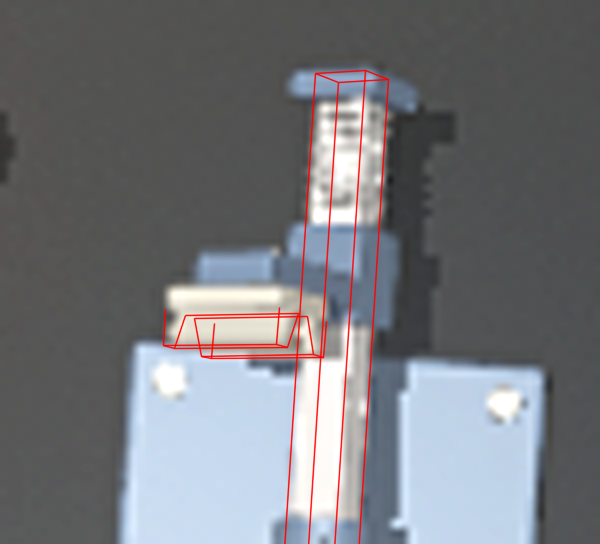

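View pics/ot2_a.png

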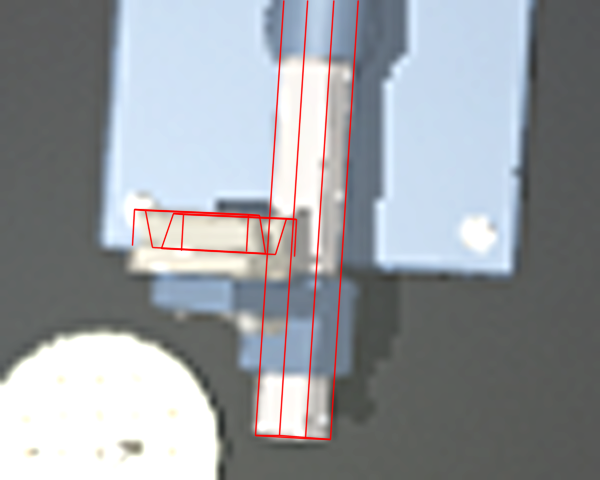

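View pics/os_a.png

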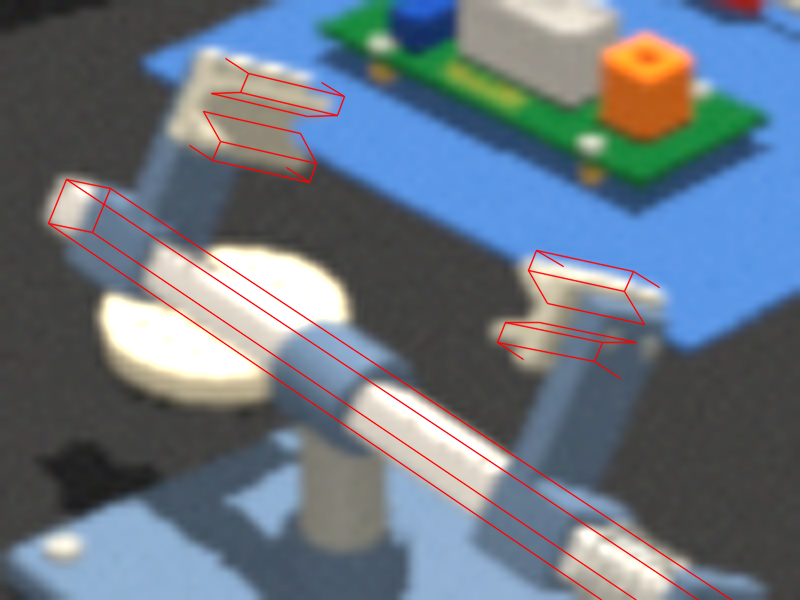

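```bash
cat > zoom.py <<'E'
from h import *
def g(im,x,y,w,h,sc,name,step=5,al=1.3):
    o=cv2.resize(im[y:y+h,x:x+w],None,fx=sc,fy=sc,interpolation=cv2.INTER_CUBIC)
    o=cv2.convertScaleAbs(o,alpha=al)
    for u in range(x-x%step+step,x+w,step):
        X=int((u+.5-x)*sc);cv2.line(o,(X,0),(X,h*sc),(90,200,90) ,1);cv2.putText(o,str(u),(X-12,12),0,.4,(0,255,255),1)
    for v in range(y-y%step+step,y+h,step):
        Y=int((v+.5-y)*sc);cv2.line(o,(0,Y),(w*sc,Y),(90,200,90),1);cv2.putText(o,str(v),(2,Y+4),0,.4,(0,255,255),1)
    cv2.imwrite('pics/'+name,o)
E
python3 - <<'E'
from zoom import *
t=cv2.imread('pics/top0.png');s=cv2.imread('pics/scene0.png')
L=[]
for im,x,y,n in ((t,287,203,'a'),(t,282,264,'b'),(s,306,194,'c'),(s,346,221,'d')):
    g(im,x,y,30,22,18,'z_%s.png'%n,al=1.0 if n in'ab' else 1.2);L.append(cv2.imread('pics/z_%s.png'%n))
E
```

```text
(no output)
```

View pics/z_a.png

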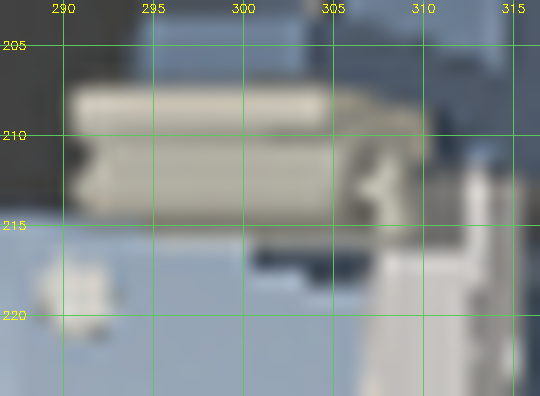

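View pics/z_b.png

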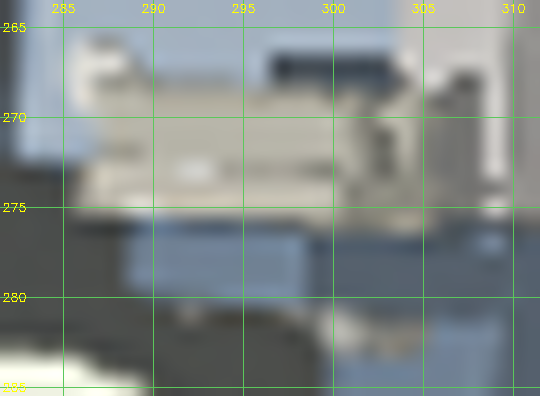

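View pics/z_c.png

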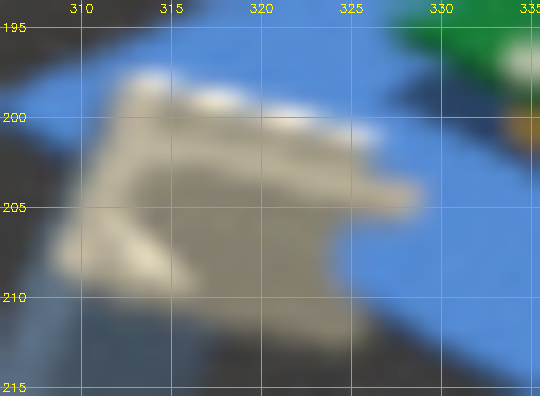

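View pics/z_d.png

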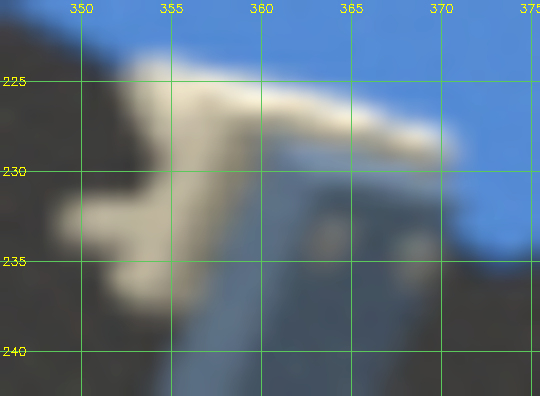

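```bash
cat > sf.py <<'E'
from wire import *
obs=[('scene',(353,226.5),(67,-22,8.5)),('scene',(349.2,231.8),(67,-22,-8.5)),('scene',(328.8,205.6),(-73,22,8.5)),('scene',(316.2,209.3),(-73,-22,-8.5)),
('scene',(326,210),(-73,22,-8.5)),
('scene',(293.4,218.7),(-145,-10,-66)),('scene',(296.5,213.7),(-145,-10,-50)),
('top',(290.8,214),(67,22,13)),('top',(305.8,215),(67,-22,13)),('top',(287.3,268.3),(-73,22,13)),('top',(301,269.5),(-73,-22,13)),
('top',(301.5,296),(-145,10,-50)),('top',(308.2,296.5),(-145,-10,-50))]
def T5(p):
    R=Ro.from_euler('z',p[2]).as_matrix()@Ro.from_euler('x',-p[4]).as_matrix();return R,np.array([p[0],p[1],p[3]])
def res(p):
    R,t=T5(p) if len(p)>4 else seatT(p);return np.concatenate([proj(n,R@(np.array(q)/1e3)+t)[0]-uv for n,uv,q in obs])
for p0 in ([.6,.057,-.085],[.6,.057,-.085,.138],[.6,.057,-.085,.138,.52]):
    r=least_squares(res,p0,loss='soft_l1');print(r.x.round(4),r.cost);print(res(r.x).reshape(-1,2).round(1).tolist())
E
python3 sf.py
```

```text
[ 0.5992  0.0555 -0.0965] 5.0075401797381165
[[-0.4, -1.0], [0.5, 0.2], [0.5, 0.4], [-1.6, -0.2], [0.8, 2.0], [-0.0, 0.5], [-0.9, 0.0], [0.4, 1.0], [-0.4, 0.0], [-0.3, -0.5], [0.3, -0.8], [-0.2, 0.2], [-0.5, 0.3]]
[ 0.5994  0.0553 -0.0964  0.1387] 4.893122267182145
[[-0.4, -1.2], [0.5, 0.0], [0.5, 0.2], [-1.6, -0.4], [0.8, 1.8], [-0.1, 0.3], [-0.9, -0.2], [0.5, 0.9], [-0.4, -0.1], [-0.2, -0.5], [0.3, -0.9], [-0.1, 0.1], [-0.5, 0.2]]
[ 0.5993  0.0553 -0.0925  0.139   0.5043] 4.772690802414397
[[-0.5, -1.2], [0.6, 0.0], [0.4, -0.1], [-1.7, -0.3], [0.8, 1.6], [0.1, 0.5], [-0.8, -0.1], [0.3, 1.0], [-0.3, -0.1], [-0.1, -0.5], [0.6, -0.9], [-0.2, 0.1], [-0.5, 0.2]]
```

```bash
python3 - <<'E'
from h import *
for z in(.01,.014):
    P=back('top',[(286.4,214.2),(282.3,272.3),(337.6,217.8),(333.7,275.6)],z)
    print(P.round(4).tolist(),P.mean(0)); 
    for a,b in((0,1),(2,3)): d=P[a]-P[b];print(np.arctan2(d[1],d[0]),np.hypot(*d[:2]))
    d=P[0]-P[2];print(np.arctan2(-d[0],d[1]),np.hypot(*d[:2]))
    d=P[1]-P[3];print(np.arctan2(-d[0],d[1]),np.hypot(*d[:2]))
E
python3 ov.py "[.5993,.0555,-.095]" b
```

```text
[[0.688, 0.0939, 0.01], [0.521, 0.1085, 0.01], [0.6743, -0.0534, 0.01], [0.5084, -0.038, 0.01]] [0.5979007  0.02776764 0.01      ]
-0.08711611235911641 0.16758410569827137
-0.09218980178957303 0.16661278137159125
-0.09265061451019196 0.14794614108362175
-0.08606467628073428 0.14709861867051252
[[0.6874, 0.0937, 0.014], [0.5209, 0.1083, 0.014], [0.6738, -0.0532, 0.014], [0.5083, -0.0379, 0.014]] [0.59759823 0.0277251  0.014     ]
-0.08711611235911645 0.16715619928269979
-0.09218980178957295 0.16618735511909508
-0.09265061451019259 0.14756837791410776
-0.08606467628073461 0.1467230195503659
```

View pics/os_b.png

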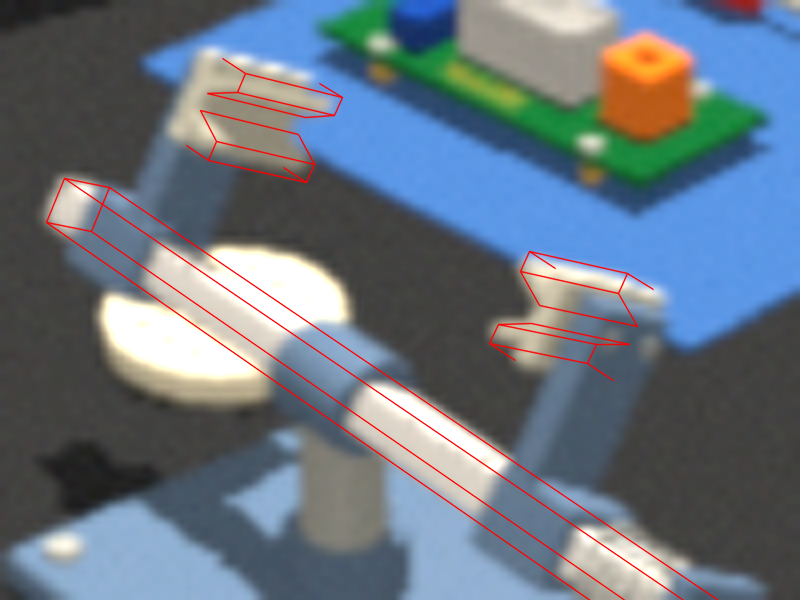

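View pics/ot1_b.png

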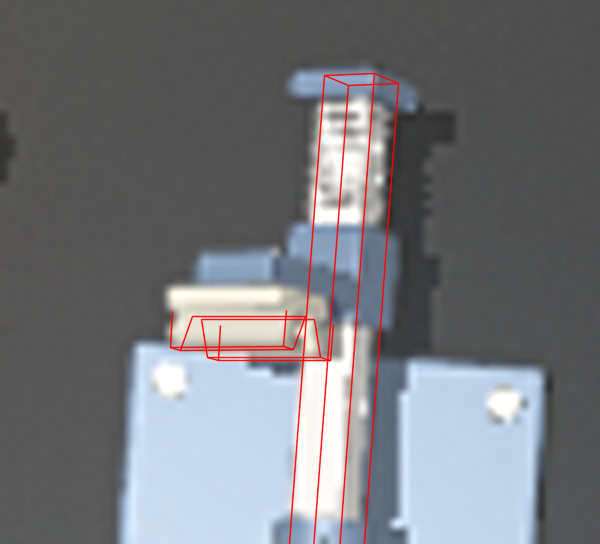

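```bash
cat > mv.py <<'E'
from fit import *
BP=np.array([.4025,.3092,.0107]); SP=np.array([.5998,.0560,-.089,.138])
def rel(R0,p0,R1,p1):
    d=R0.T@(p1-p0)*1000;rv=np.degrees(Ro.from_matrix(R0.T@R1).as_rotvec());return np.r_[d,rv].round(2).tolist()
def ortho(R): return Ro.from_matrix(R).as_matrix()
def cur():
    s=observe();return ortho(np.array(s['tool_rot'])),np.array(s['eef_pos']),s
# grasp: tool frame in board frame: tool x=-bx, y=+by, z=-bz ; TCP at board z
G=np.diag([-1.,1,-1])
E
python3 - <<'E'
from mv import *
R,p,s=cur()
Rb,tb=boardT(BP)
for z in(.10,.019):
    print(rel(R,p,Rb@G,np.array([tb[0],tb[1],z])))
print(proj('top',p),proj('top',[.4,.31,.1]))
E
```

```text
[-292.4, -284.69, 113.63, -0.05, -0.01, -17.91]
[-292.4, -284.62, 194.63, -0.05, -0.01, -17.91]
[[ 49.27447099 404.08749286]] [[205.54720406 318.46285927]]
```

jog_arm --pt "-292.4 -284.7 113.6 -0.05 0 -17.9 0.3" --pt "-292.4 -284.7 113.6 -0.05 0 -17.9 0.3" --pt "-292.4 -284.7 113.6 -0.05 0 -17.9 0.3" --pt "-292.4 -284.7 113.6 -0.05 0 -17.9 0.3" --pt "-292.4 -284.7 113.6 -0.05 0 -17.9 0.3" --pt "-292.4 -284.7 113.6 -0.05 0 -17.9 0.3" --pt "-292.4 -284.7 113.6 -0.05 0 -17.9 0.3" --pt "-292.4 -284.7 113.6 -0.05 0 -17.9 0.3" --pt "-292.4 -284.7 113.6 -0.05 0 -17.9 0.3" --pt "-292.4 -284.7 113.6 -0.05 0 -17.9 0.3" --pt "-292.4 -284.7 113.6 -0.05 0 -17.9 0.3" --pt "-292.4 -284.7 113.6 -0.05 0 -17.9 0.3"

```text
time_s: 1.3
eef_pos: [0.4025, 0.3104, 0.1006]
tool_rot: [[-1.0, -0.011, 0.0], [-0.011, 1.0, 0.001], [-0.0, 0.001, -1.0]]
force: [-0.1, 0.3, 0.0]
grip_width: 0.649
```

Run:
```python
from mv import *
R,p,s=cur();print(s['time_s'],p,s['qpos'],s['force'],s['grip_width'])
Rb,tb=boardT(BP)
print(rel(R,p,Rb@G,np.array([tb[0],tb[1],.019])))
im=snapshot('scene');crop(im,290,110,160,120,5,'s1.png');im=snapshot('top');crop(im,160,260,120,90,6,'t1.png')
```

```text
1.3 [0.40253246 0.31040527 0.10059277] [ 6.10671459e-01  2.57821916e-01  2.16384212e+00  1.04175486e-03
  7.18856029e-01 -9.72170234e-01] [-0.12131363  0.25671624  0.00711831] 0.6486696656094979
[0.09, -1.3, 81.59, 0.07, 0.03, 0.03]
```

View pics/s1.png

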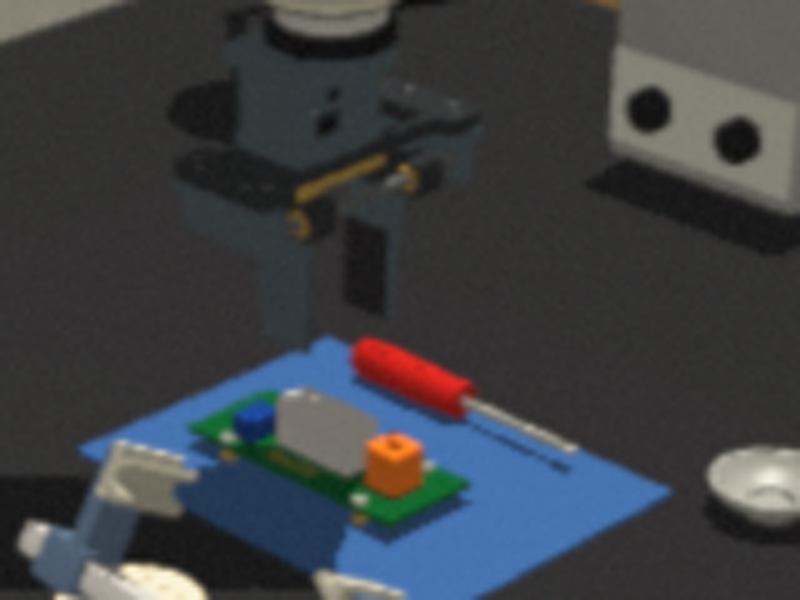

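jog_arm --pt "0 -0.5 45 0 0 0 0.3" --pt "0 -0.5 70 0 0 0 0.3" --pt "0 -0.5 81 0 0 0 0.3" --pt "0 -0.5 81 0 0 0 0.3" --pt "0 -0.5 81 0 0 0 0.0" --pt "0 -0.5 81 0 0 0 -0.3" --pt "0 -0.5 81 0 0 0 -1" --pt "0 -0.5 81 0 0 0 -1" --pt "0 -0.5 81 0 0 0 -1" --pt "0 -0.5 81 0 0 0 -1" --pt "0 -0.5 81 0 0 0 -1" --pt "0 -0.5 81 0 0 0 -1" --pt "0 -0.5 81 0 0 0 -1"

```text
time_s: 2.7
eef_pos: [0.403, 0.3095, 0.0199]
tool_rot: [[-1.0, -0.011, 0.001], [-0.011, 1.0, 0.001], [-0.001, 0.001, -1.0]]
force: [-1.8, -1.1, 7.7]
grip_width: 0.279
```

Run:
```python
from mv import *
R,p,s=cur();print(s['time_s'],p,s['qpos'],s['force'],s['grip_width']*91)
im=snapshot('scene');crop(im,290,110,160,120,5,'s2.png')
```

```text
2.7 [0.40300828 0.3094704  0.01987803] [ 6.08643833e-01  4.14096421e-01  2.16770042e+00  1.22778643e-03
  5.58458167e-01 -9.73836584e-01] [-1.83569716 -1.09499372  7.72919715] 25.410008827810653
```

View pics/s2.png

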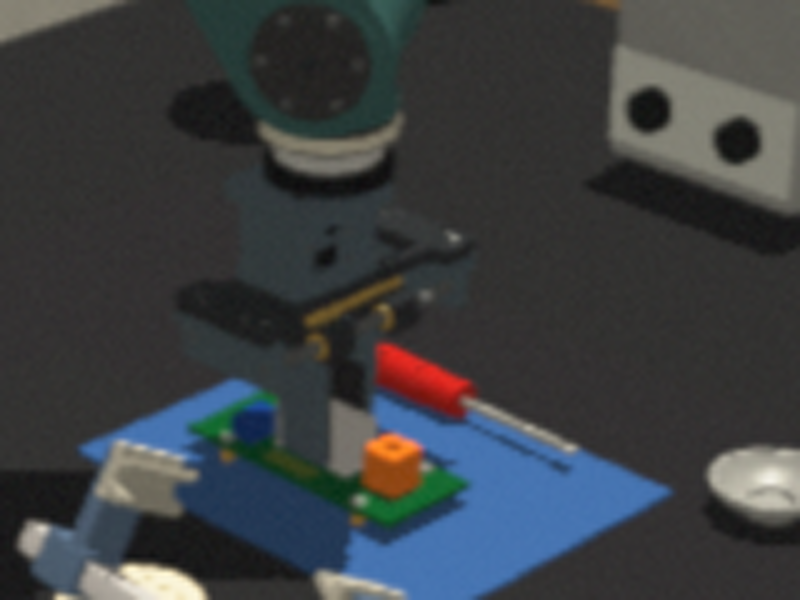

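```bash
cat >> mv.py <<'E'
Rs,ts=seatT(SP)
OFF=np.array([.0005,0,.0179]) # TCP in board frame
def tcp_for(edge,th,off=None,dy=0):
    """edge=(x,y,z) mm in seat of board +x mid edge; th tilt deg"""
    off=OFF if off is None else off
    Rb=Rs@Ro.from_euler('y',th,degrees=True).as_matrix()
    o=ts+Rs@(np.array(edge)/1e3)-Rb@np.array([.085,0,.012])
    return Rb@G,o+Rb@off
E
python3 - <<'E'
from mv import *
R,p,s=cur()
print(rel(R,p,R,p+[0,0,.1]))
for e in ((52,0,130),(52,0,60),(52,0,1)):
    print(tcp_for(e,14)[1],rel(R,p,*tcp_for(e,14)))
E
```

```text
[-0.08, 0.13, -100.0, 0.0, 0.0, 0.0]
[0.57829067 0.13631325 0.27324471] [-173.6, -174.69, -253.44, 29.24, 15.2, 9.21]
[0.57517978 0.10145177 0.21262294] [-170.08, -209.59, -192.87, 29.24, 15.2, 9.21]
[0.57255774 0.07206853 0.16152744] [-167.1, -239.01, -141.81, 29.24, 15.2, 9.21]
```

jog_arm --pt "0 0 -20 0 0 0 -1" --pt "0 0 -50 0 0 0 -1" --pt "0 0 -90 0 0 0 -1" --pt "-15 -15 -125 0 0 0 -1" --pt "-40 -40 -160 4 2 1 -1" --pt "-70 -70 -190 9 5 3 -1" --pt "-100 -100 -220 15 8 5 -1" --pt "-130 -130 -240 21 11 7 -1" --pt "-150 -155 -250 26 14 8.5 -1" --pt "-168 -170 -253 29 15.2 9.2 -1" --pt "-173.6 -174.7 -253.4 29.24 15.2 9.21 -1" --pt "-173.6 -174.7 -253.4 29.24 15.2 9.21 -1" --pt "-173.6 -174.7 -253.4 29.24 15.2 9.21 -1"

```text
time_s: 4.05
eef_pos: [0.5772, 0.1365, 0.2724]
tool_rot: [[-0.956, 0.076, -0.285], [0.206, 0.863, -0.461], [0.21, -0.5, -0.84]]
force: [0.2, -0.0, -0.9]
grip_width: 0.284
```

Run:
```python
from mv import *
R,p,s=cur();print(s['time_s'],p,s['qpos'],s['force'],s['grip_width']*91)
print(rel(R,p,*tcp_for((52,0,130),14)))
im=snapshot('scene');crop(im,250,60,200,150,4,'s3.png');im=snapshot('top');crop(im,225,170,140,105,5,'t3.png');cv2.imwrite('pics/top3.png',im)
```

```text
4.05 [0.5771744  0.13647786 0.27236522] [ 0.34607021  0.36825335  1.7181133  -0.34457141  1.52556843 -0.97168349] [ 0.18778674 -0.04202845 -0.9009678 ] 25.82594140165847
[-0.92, -0.5, -0.98, 0.02, -0.03, 0.05]
```

View pics/s3.png

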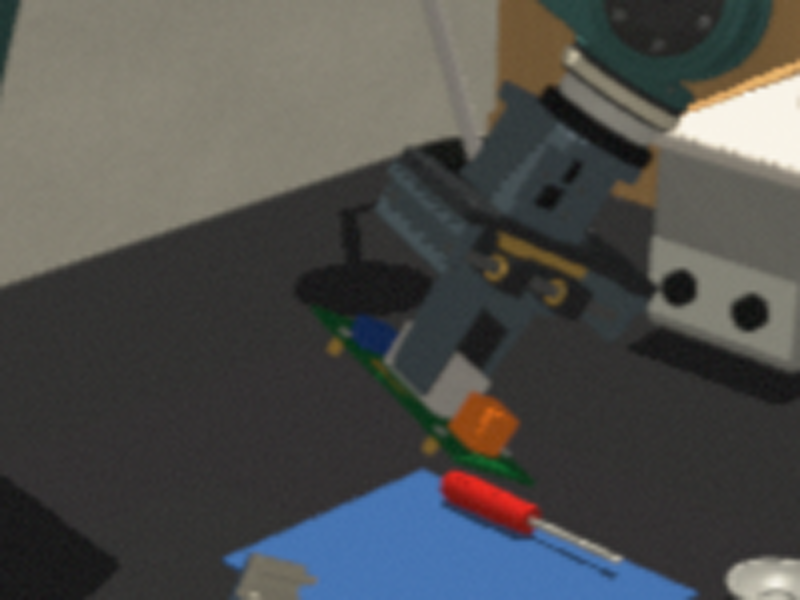

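View pics/t3.png

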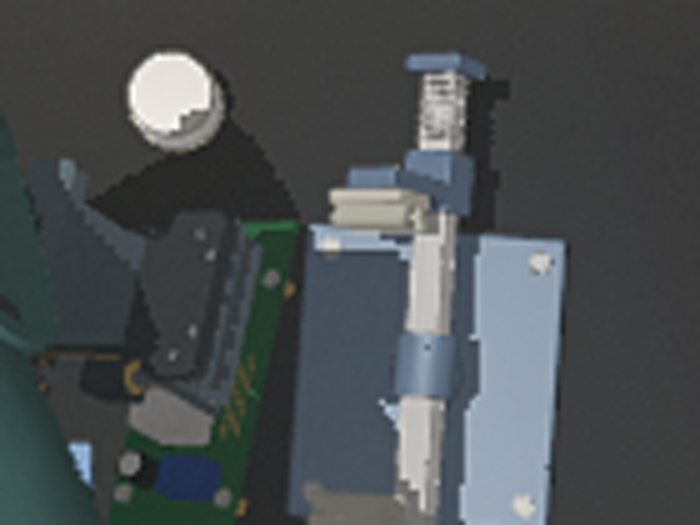

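```bash
cat > bov.py <<'E'
from mv import *
def bsegs():
    S=[]
    for z in(10,14):
        c=[(85,35,z),(85,-35,z),(-85,-35,z),(-85,35,z)];S+=list(zip(c,c[1:]+c[:1]))
    c=[(67,12,40),(67,-12,40),(43,-12,40),(43,12,40)];S+=list(zip(c,c[1:]+c[:1]))
    for y in(-29,29):
        for x in(-55,55):S.append(((x,y,0),(x,y,10)))
    return S
def draw(im,n,R,t,S,col=(0,0,255)):
    o=cv2.convertScaleAbs(im,alpha=1.2)
    for a,b in S:
        q=proj(n,np.array([R@(np.array(v)/1e3)+t for v in(a,b)]));
        q=np.round((q+.0)*16).astype(int);cv2.line(o,tuple(map(int,q[0])),tuple(map(int,q[1])),col,1,cv2.LINE_AA,4)
    return o
def big(im,x,y,w,h,s): return cv2.resize(im[y:y+h,x:x+w],None,fx=s,fy=s,interpolation=cv2.INTER_CUBIC)
def over2(im,n,sets,x,y,w,h,s,name):
    o=cv2.convertScaleAbs(big(im,x,y,w,h,s),alpha=1.2)
    for R,t,S,col in sets:
        for a,b in S:
            q=proj(n,np.array([R@(np.array(v)/1e3)+t for v in(a,b)]));q=((q+.5-[x,y])*s)
            cv2.line(o,tuple(map(int,q[0])),tuple(map(int,q[1])),col,1,cv2.LINE_AA)
    cv2.imwrite('pics/'+name,o)
def board_now(off=None):
    R,p,s=cur();Rb=R@G.T;return Rb,p-Rb@(OFF if off is None else off)
E
python3 - <<'E'
from bov import *
Rb,tb=board_now()
im=snapshot('scene');cv2.imwrite('pics/scene3.png',im)
over2(im,'scene',[(Rb,tb,bsegs(),(0,0,255))],320,125,80,60,10,'bo_s3.png')
over2(cv2.imread('pics/top3.png'),'top',[(Rb,tb,bsegs(),(0,0,255))],235,200,70,90,8,'bo_t3.png')
E
```

```text
(no output)
```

View pics/bo_s3.png

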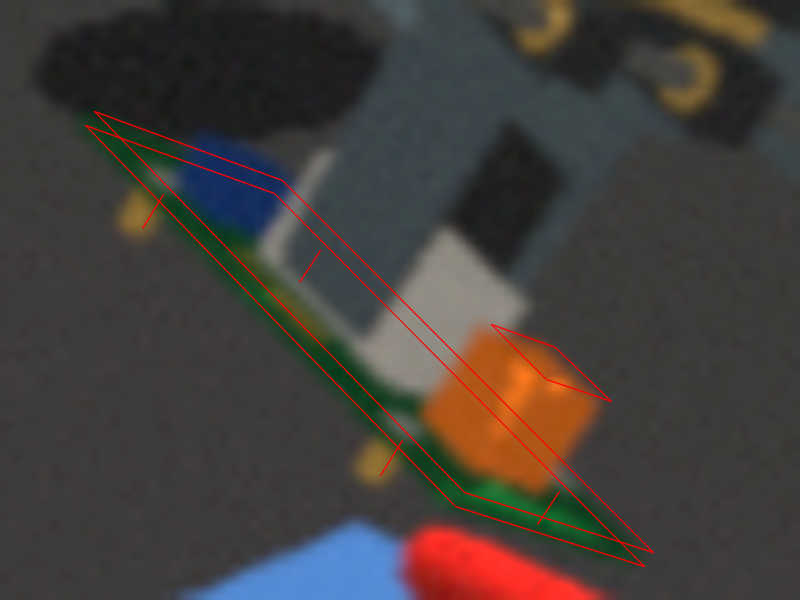

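View pics/bo_t3.png

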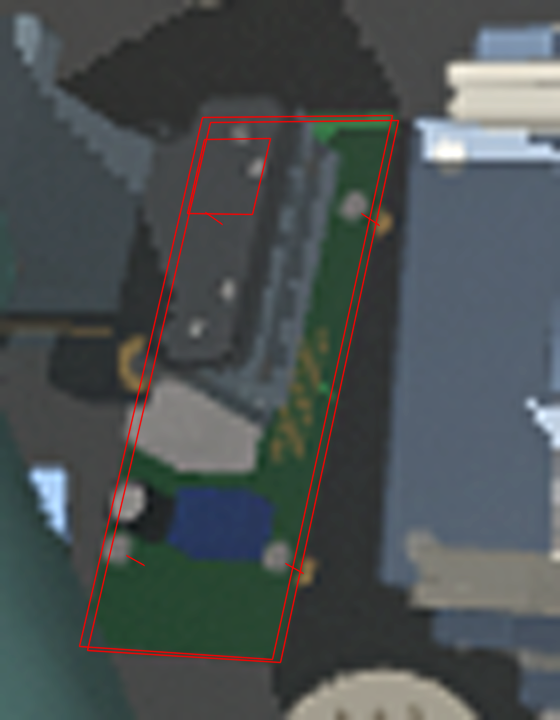

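Run:
```python
from zoom import *
s=cv2.imread('pics/scene3.png');t=cv2.imread('pics/top3.png')
g(s,354,155,36,30,20,'z3a.png',al=2.0);g(s,322,130,36,30,20,'z3b.png',al=2.0)
```

```text
(no output)
```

View pics/z3a.png

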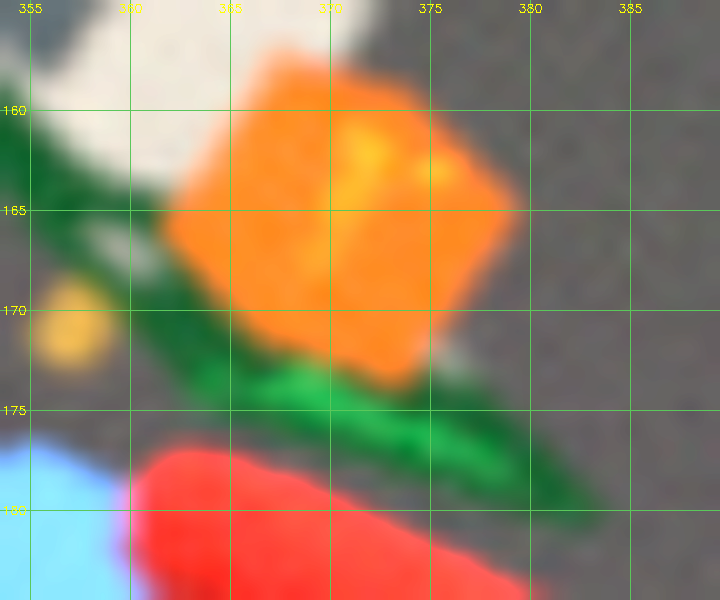

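View pics/z3b.png

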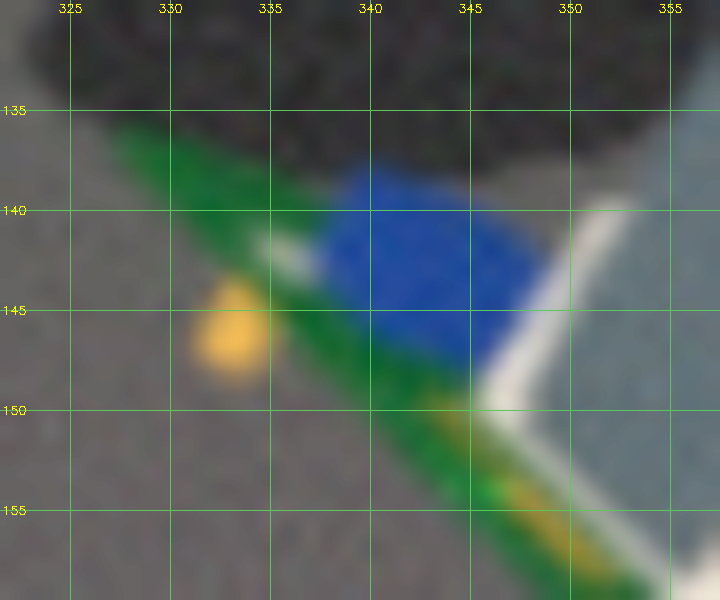

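Run:
```python
from bov import *
Rb,tb=board_now()
# top clicks from bo_t3 (8x origin 235,200)
c=lambda x,y:(235+x/8-.5,200+y/8-.5)
obs=[('scene',(383.3,180.3),(85,35,10)),('scene',(363,174.8),(85,-35,10)),('scene',(327.3,136.5),(-85,-35,12)),('scene',(356.8,172),(55,-29,0)),('scene',(333,147.6),(-55,-29,0)),
('scene',(379.2,164.8),(67,12,40)),('scene',(367.3,157.3),(43,12,40)),
('top',c(397,113),(85,-35,14)),('top',c(286,655),(-85,-35,12)),('top',c(92,645),(-85,35,14)),('top',c(354,206),(55,-29,14)),('top',c(276,557),(-55,-29,14)),('top',c(118,548),(-55,29,14))]
w=lambda n:1
def res(d,full=False):
    R=Rb@Ro.from_rotvec(d[3:]).as_matrix() if len(d)>3 else Rb
    return np.concatenate([proj(n,R@(np.array(q)/1e3)+tb+Rb@d[:3])[0]-uv for n,uv,q in obs])
print(res(np.zeros(3)).reshape(-1,2).round(1).tolist())
for k in(3,6):
    r=least_squares(res,np.zeros(k),loss='soft_l1');print((r.x*1e3).round(1),r.cost,res(r.x).reshape(-1,2).round(1).tolist())
```

```text
[[0.7, 0.8], [2.1, 0.3], [1.2, -0.2], [0.7, -0.0], [0.8, -0.3], [1.5, -0.1], [7.8, 1.9], [-0.6, 0.3], [-1.2, 0.7], [-1.5, 0.1], [0.1, 0.3], [0.2, 0.2], [0.1, 0.3]]
[ 0.  -2.9  0. ] 10.624145745868839 [[-0.0, 0.5], [1.3, 0.0], [0.4, -0.5], [-0.0, -0.3], [0.0, -0.6], [0.7, -0.4], [7.0, 1.6], [0.4, 0.2], [-0.1, 0.8], [-0.5, 0.2], [1.1, 0.2], [1.2, 0.3], [1.0, 0.4]]
[ 0.1 -2.6  0.2 22.3 -4.5 -5. ] 10.284603024896882 [[0.2, 0.1], [1.1, 0.1], [0.3, -0.1], [-0.1, -0.2], [0.0, -0.3], [0.6, -0.8], [7.0, 1.3], [0.6, 0.3], [-0.1, 0.9], [-0.8, 0.0], [1.3, 0.3], [1.3, 0.4], [0.8, 0.2]]
```

```bash
sed -i 's/^OFF=.*/OFF=np.array([.0005,.002,.0179])/' mv.py
python3 - <<'E'
from mv import *
R,p,s=cur()
for e in ((52,0,130),(54,0,60),(54,0,25),(54,0,1)):
    print(e,rel(R,p,*tcp_for(e,14)))
E
```

```text
(52, 0, 130) [-0.88, 1.64, -0.5, -0.0, 0.01, 0.05]
(54, 0, 60) [-19.75, 1.63, 66.94, -0.0, 0.01, 0.05]
(54, 0, 25) [-28.21, 1.62, 100.9, -0.0, 0.01, 0.05]
(54, 0, 1) [-34.01, 1.62, 124.19, -0.0, 0.01, 0.05]
```

jog_arm --pt "-8 1.6 25 0 0 0 -1" --pt "-19.5 1.6 65 0 0 0 -1" --pt "-25 1.6 88 0 0 0 -1" --pt "-28 1.6 100 0 0 0 -1" --pt "-31 1.6 112 0 0 0 -1" --pt "-34 1.6 124 0 0 0 -1" --pt "-34 1.6 124 0 0 0 -1" --pt "-34 1.6 124 0 0 0 -1"

```text
time_s: 5.0
eef_pos: [0.5757, 0.0734, 0.1609]
tool_rot: [[-0.956, 0.077, -0.284], [0.207, 0.862, -0.462], [0.21, -0.5, -0.84]]
force: [-0.3, 0.2, -2.0]
grip_width: 0.283
```

```bash
cat > chk.py <<'E'
from bov import *
import sys
k=sys.argv[1];off=None
R,p,s=cur();print(s['time_s'],p,s['force'].round(1) if hasattr(s['force'],'round') else s['force'],s['grip_width']*91)
F=Rs.T@np.array(s['force']);print('force seat',F.round(1))
Rb,tb=board_now();e=Rs.T@(tb+Rb@np.array([.085,0,.012])-ts)*1e3;e2=Rs.T@(tb+Rb@np.array([-.085,0,.012])-ts)*1e3;print('edge+',e.round(1),'edge-',e2.round(1))
S=snapshot('scene');T=snapshot('top');cv2.imwrite(f'pics/scene{k}.png',S);cv2.imwrite(f'pics/top{k}.png',T)
from wire import segs
sets=[(Rb,tb,bsegs(),(0,0,255))] if len(sys.argv)>2 else []
over2(S,'scene',sets,290,165,100,75,8,f'cs{k}.png')
over2(T,'top',sets,260,180,80,110,7,f'ct{k}.png')
E
python3 chk.py 4
```

```text
5.0 [0.57566973 0.07341122 0.16094728] [-0.3  0.2 -2. ] 25.79618035904043
force seat [-0.4  1.2 -1.6]
edge+ [55.  -0.3  1.3] edge- [-110.    -0.3   42.4]
```

View pics/cs4.png

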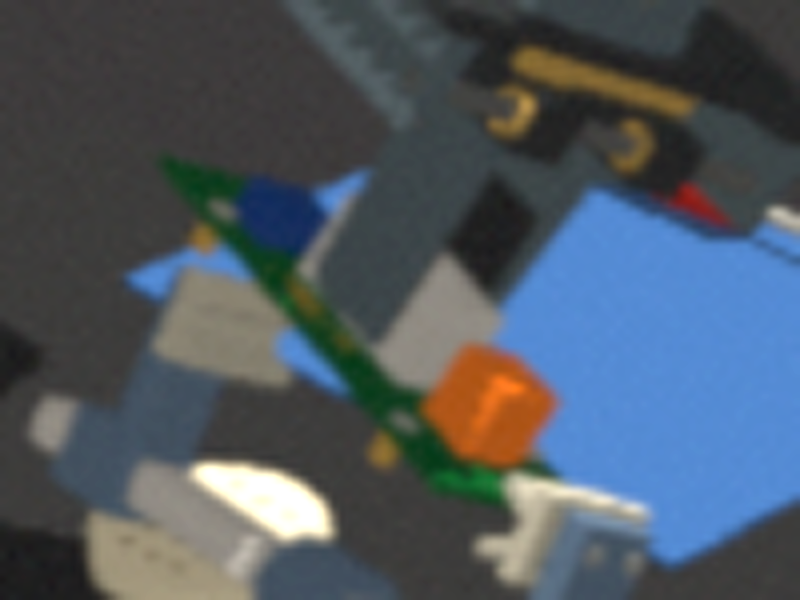

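View pics/ct4.png

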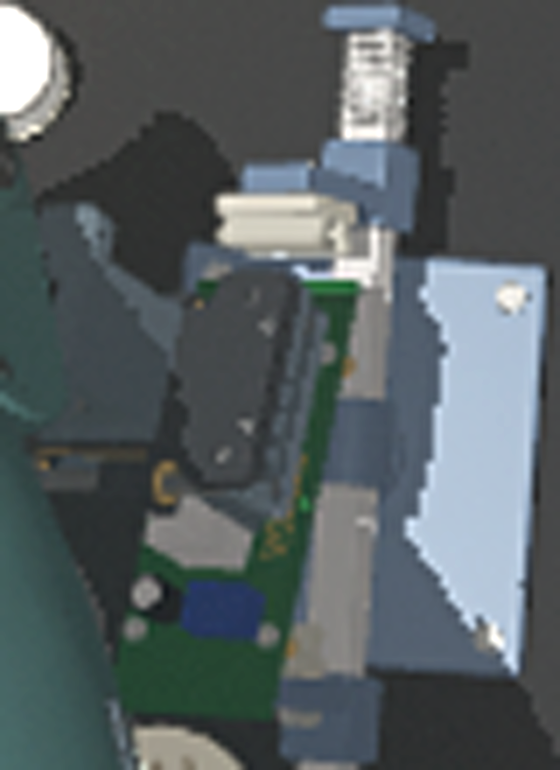

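Run:
```python
from bov import *
from wire import segs
Rb,tb=board_now()
S=cv2.imread('pics/scene4.png');T=cv2.imread('pics/top4.png')
sets=[(Rb,tb,bsegs(),(0,0,255)),(Rs,ts,segs(),(0,255,255))]
over2(S,'scene',sets,330,205,50,38,16,'x4.png')
over2(T,'top',sets,280,200,40,40,14,'y4.png')
```

```text
(no output)
```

View pics/x4.png

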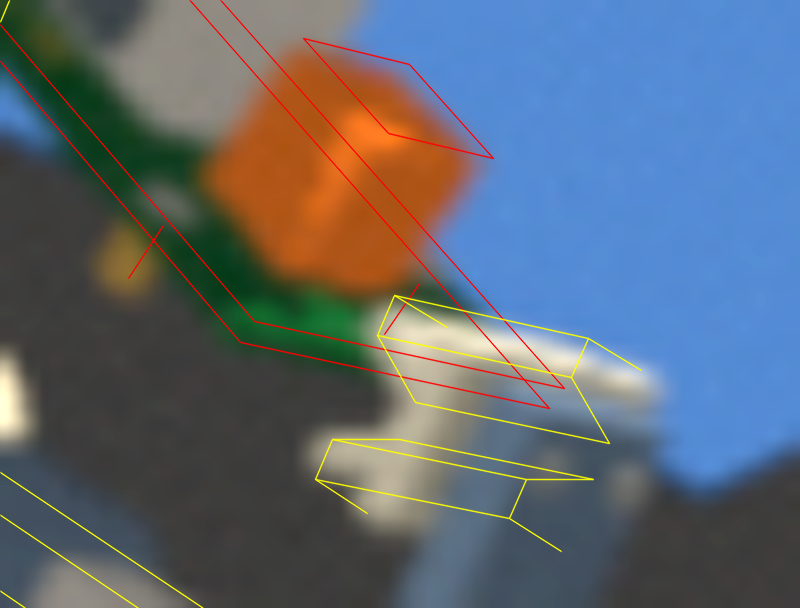

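View pics/y4.png

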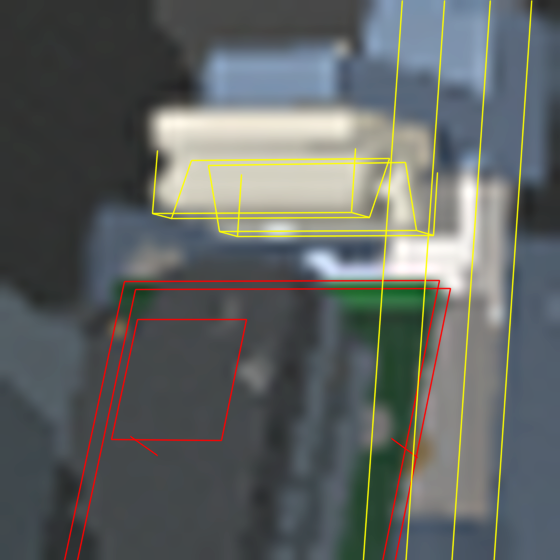

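Run:
```python
from mv import *
R,p,s=cur()
for e in ((55,-.3,1.3),(70,0,1),(80,0,1),(92,0,1)):
    print(e,rel(R,p,*tcp_for(e,14)))
```

```text
(55, -0.3, 1.3) [0.09, -0.01, 0.39, -0.01, 0.03, -0.0]
(70, 0, 1) [-14.54, 0.29, -2.94, -0.01, 0.03, -0.0]
(80, 0, 1) [-24.24, 0.29, -5.35, -0.01, 0.03, -0.0]
(92, 0, 1) [-35.89, 0.29, -8.25, -0.01, 0.03, -0.0]
```

jog_arm --pt "-7 0.2 -1.3 0 0 0 -1" --pt "-14.5 0.3 -3 0 0 0 -1" --pt "-20 0.3 -4.3 0 0 0 -1" --pt "-26 0.3 -5.8 0 0 0 -1" --pt "-31 0.3 -7.1 0 0 0 -1" --pt "-36 0.3 -8.3 0 0 0 -1" --pt "-36 0.3 -8.3 0 0 0 -1"

```text
time_s: 5.8
eef_pos: [0.6118, 0.0699, 0.1597]
tool_rot: [[-0.955, 0.076, -0.287], [0.208, 0.862, -0.462], [0.212, -0.501, -0.839]]
force: [-9.2, 3.0, 2.9]
grip_width: 0.285
```

```bash
python3 chk.py 5
```

```text
5.8 [0.61179304 0.06990312 0.15970492] [-9.2  3.   2.9] 25.9340570490098
force seat [-9.4  0.4  3.6]
edge+ [91.2  0.1 -0.2] edge- [-73.6   0.   41.5]
```

View pics/cs5.png

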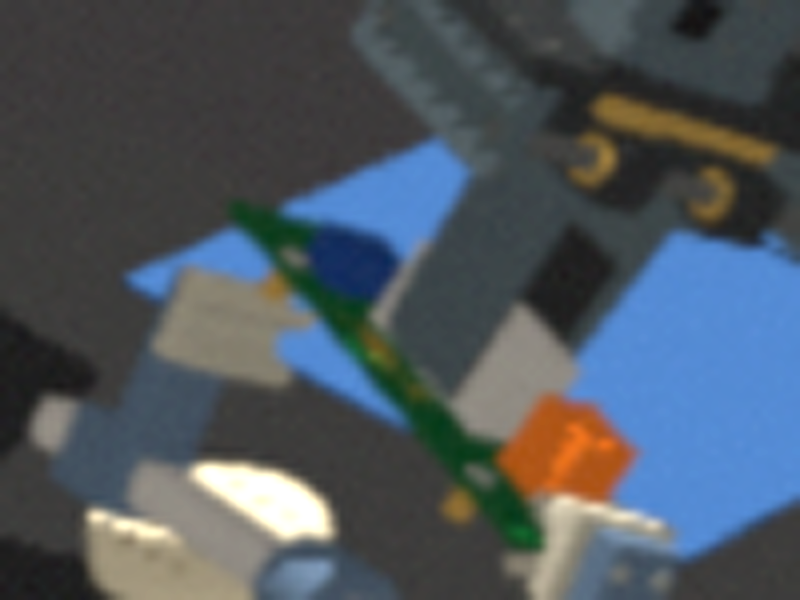

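View pics/ct5.png

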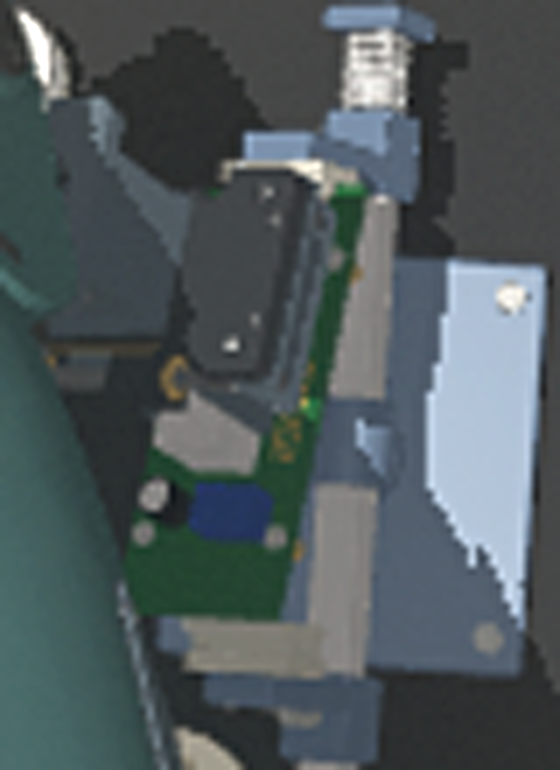

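Run:
```python
from mv import *
R,p,s=cur()
for e,th in (((96,0,.5),14),((101.5,0,.5),14),((101.5,0,.5),11),((101.5,0,.5),8)):
    print(e,rel(R,p,*tcp_for(e,th)))
```

```text
(96, 0, 0.5) [-4.87, -0.06, -1.76, -0.07, -0.21, 0.02]
(101.5, 0, 0.5) [-10.2, -0.07, -3.11, -0.07, -0.21, 0.02]
(101.5, 0, 0.5) [-10.02, -0.06, 1.32, -0.07, -3.21, 0.02]
(101.5, 0, 0.5) [-10.08, -0.05, 5.76, -0.07, -6.21, 0.02]
```

jog_arm --pt "-5 0 -1.7 0 0 0 -1" --pt "-10.2 0 -3.1 0 -0.2 0 -1" --pt "-10.1 0 -1 0 -1.7 0 -1" --pt "-10 0 1.3 0 -3.2 0 -1" --pt "-10 0 3.5 0 -4.7 0 -1" --pt "-10.1 0 5.8 0 -6.2 0 -1" --pt "-10.1 0 5.8 0 -6.2 0 -1"

```text
time_s: 6.6
eef_pos: [0.6182, 0.0649, 0.1522]
tool_rot: [[-0.98, 0.076, -0.183], [0.157, 0.862, -0.482], [0.122, -0.502, -0.857]]
force: [-11.0, 1.9, 0.6]
grip_width: 0.286
```

```bash
python3 chk.py 6
```

```text
6.6 [0.61818426 0.06489279 0.15221738] [-11.    1.9   0.6] 25.996446081653875
force seat [-11.1   0.5   0.9]
edge+ [ 1.004e+02  0.000e+00 -1.000e-01] edge- [-68.   -0.1  23.7]
```

View pics/cs6.png

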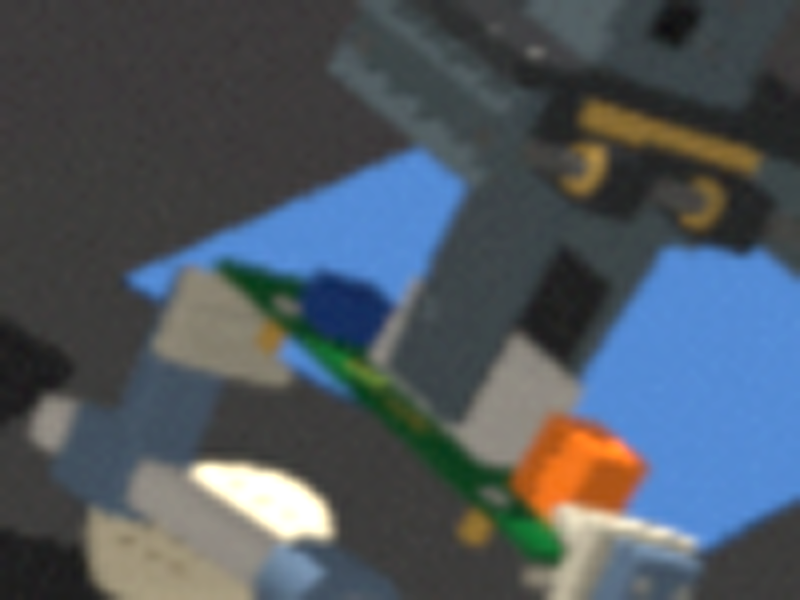

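View pics/ct6.png

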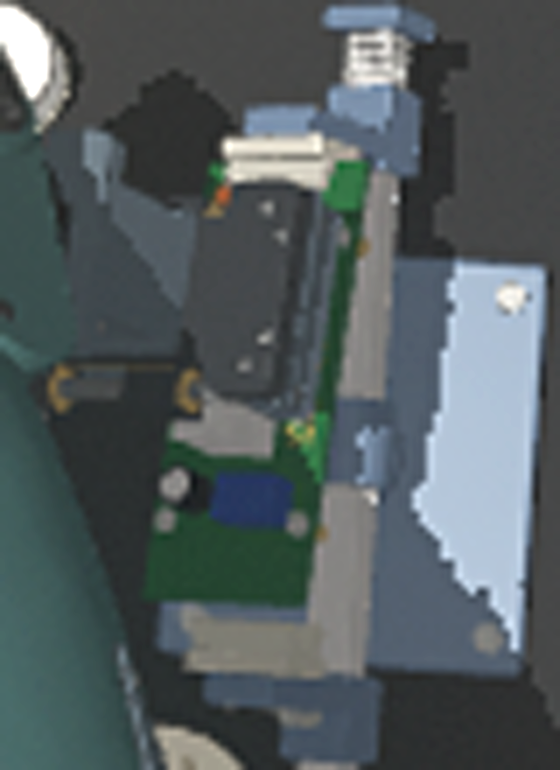

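Run:
```python
from mv import *
R,p,s=cur()
for e,th in (((101.8,0,0),8),((101.8,0,0),5),((101.8,0,0),2),((101.8,0,0),0)):
    print(e,rel(R,p,*tcp_for(e,th)))
```

```text
(101.8, 0, 0) [-1.22, 0.0, -0.13, -0.1, -0.08, 0.04]
(101.8, 0, 0) [-1.04, 0.01, 4.3, -0.1, -3.08, 0.04]
(101.8, 0, 0) [-1.08, 0.02, 8.74, -0.1, -6.08, 0.05]
(101.8, 0, 0) [-1.24, 0.02, 11.69, -0.1, -8.08, 0.05]
```

jog_arm --pt "-1 0 0 0 0 0 -1" --pt "-1 0 2.2 0 -1.5 0 -1" --pt "-1 0 4.4 0 -3 0 -1" --pt "-1 0 6.6 0 -4.5 0 -1" --pt "-1 0 8.8 0 -6 0 -1" --pt "-1.1 0 11.7 0 -8 0 -1" --pt "-1.1 0 11.7 0 -8 0 -1" --pt "-1.1 0 11.7 0 -8 0 -1"

```text
time_s: 7.5
eef_pos: [0.6173, 0.0591, 0.142]
tool_rot: [[-0.996, 0.076, -0.046], [0.089, 0.862, -0.499], [0.001, -0.501, -0.865]]
force: [-11.7, 3.3, 0.3]
grip_width: 0.286
```

```bash
python3 chk.py 7
```

```text
7.5 [0.61734977 0.05908392 0.1419898 ] [-11.7   3.3   0.3] 26.02192490442793
force seat [-11.9   1.8   1.4]
edge+ [ 1.017e+02  1.000e-01 -2.000e-01] edge- [-68.3  -0.   -0. ]
```

View pics/cs7.png

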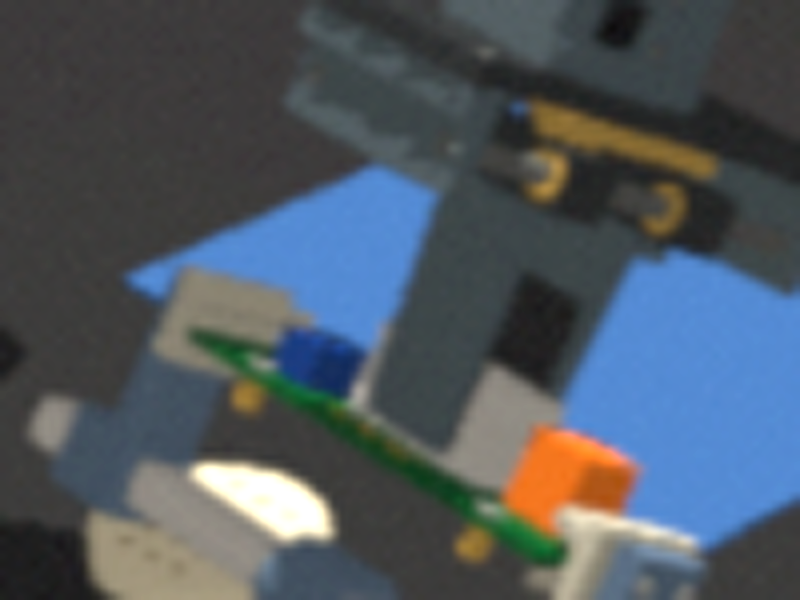

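View pics/ct7.png

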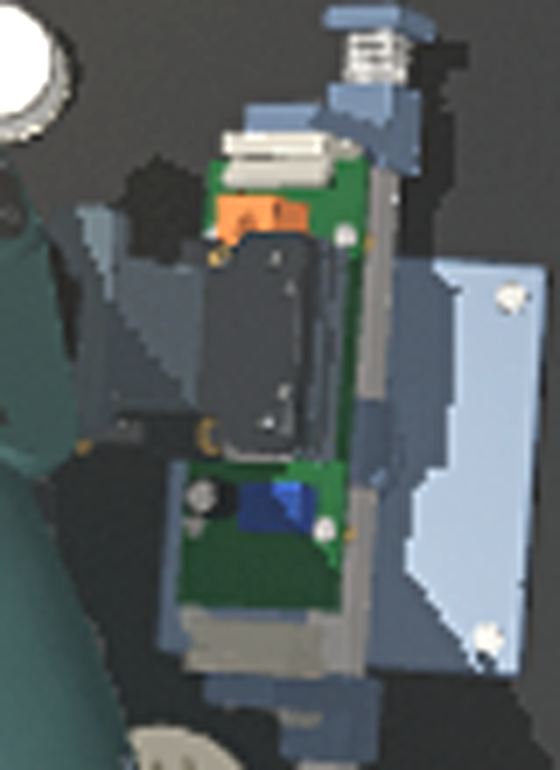

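Run:
```python
from mv import *
R,p,s=cur()
for e,th in (((95,0,0),0),((85,0,0),0)):
    print(e,rel(R,p,*tcp_for(e,th)))
```

```text
(95, 0, 0) [6.79, -0.05, -0.14, -0.09, -0.07, 0.04]
(85, 0, 0) [16.79, -0.05, -0.13, -0.09, -0.07, 0.04]
```

jog_arm --pt "4 0 0 0 0 0 -1" --pt "8 0 0 0 0 0 -1" --pt "12 0 0 0 0 0 -1" --pt "14 0 0 0 0 0 -1" --pt "15 0 0 0 0 0 -1" --pt "15 0 0 0 0 0 -1"

```text
time_s: 8.2
eef_pos: [0.6029, 0.0604, 0.142]
tool_rot: [[-0.996, 0.076, -0.045], [0.089, 0.862, -0.499], [0.001, -0.501, -0.865]]
force: [-7.0, 1.2, -2.7]
grip_width: 0.285
```

```bash
python3 chk.py 8
```

```text
8.2 [0.60288094 0.06037258 0.14196866] [-7.   1.2 -2.7] 25.969492681859126
force seat [-7.1  1.8 -2. ]
edge+ [87.2  0.1 -0.2] edge- [-82.8  -0.   -0.1]
```

View pics/cs8.png

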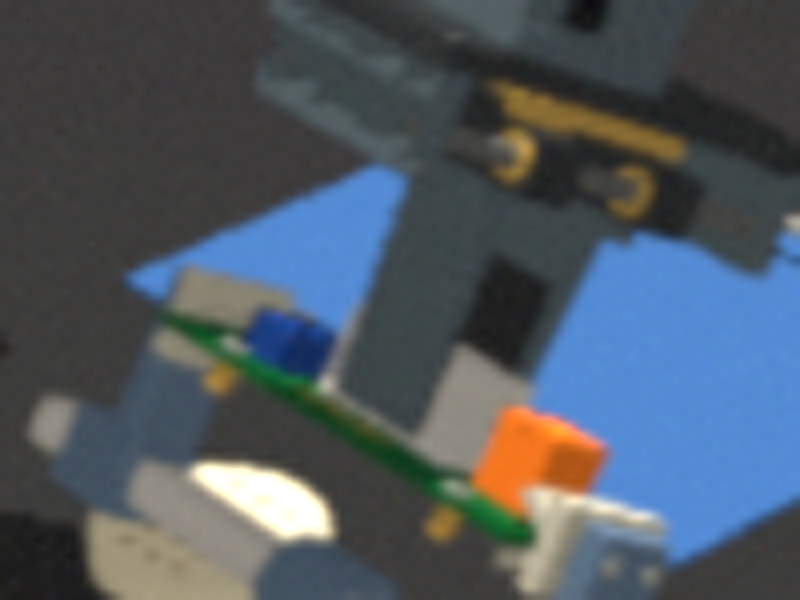

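View pics/ct8.png

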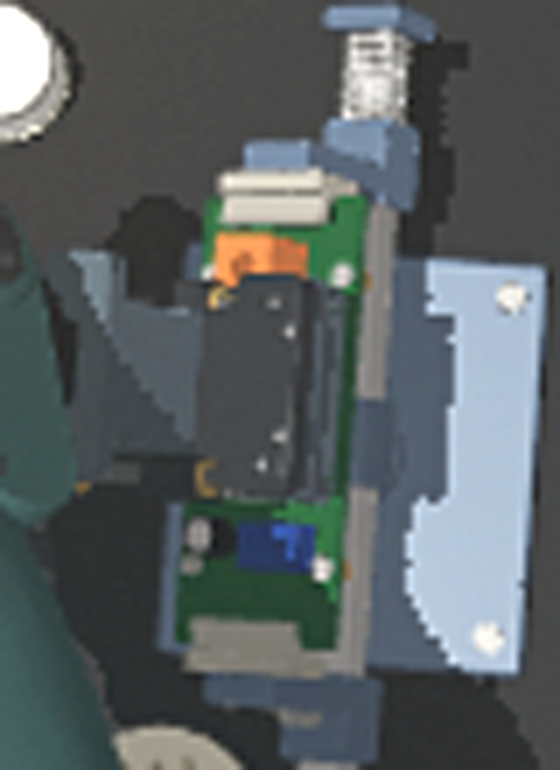

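jog_arm --pt "1 0 0 0 0 0 -1" --pt "2 0 0 0 0 0 -1" --pt "2.3 0 0 0 0 0 -1" --pt "2.3 0 0 0 0 0 -1"

```text
time_s: 8.7
eef_pos: [0.6008, 0.0606, 0.142]
tool_rot: [[-0.996, 0.076, -0.045], [0.089, 0.862, -0.499], [0.0, -0.501, -0.865]]
force: [-7.5, 1.9, -2.5]
grip_width: 0.283
```

Run:
```python
from bov import *
R,p,s=cur();print(s['time_s'],'F',(Rs.T@np.array(s['force'])).round(2))
Rb,tb=board_now();print((Rs.T@(tb+Rb@np.array([.085,0,.012])-ts)*1e3).round(1))
```

```text
8.7 F [-7.59  2.26 -1.53]
[85.1  0.1 -0.2]
```

jog_arm --pt "0.7 0 0 0 0 0 -1" --pt "1.4 0 0 0 0 0 -1" --pt "1.4 0 0 0 0 0 -1"

```text
time_s: 9.0
eef_pos: [0.6004, 0.0607, 0.1422]
tool_rot: [[-0.996, 0.076, -0.042], [0.087, 0.862, -0.499], [-0.002, -0.501, -0.866]]
force: [-1.4, -1.5, -7.0]
grip_width: 0.283
```

```bash
cat > q.py <<'E'
from bov import *
R,p,s=cur();print(s['time_s'],'F',(Rs.T@np.array(s['force'])).round(2),'M',(Rs.T@np.array(s['moment'])).round(2),s['grip_width']*91)
Rb,tb=board_now();print((Rs.T@(tb+Rb@np.array([.085,0,.012])-ts)*1e3).round(1))
E
python3 q.py
```

```text
9.0 F [-1.3   2.06 -6.85] M [ 0.73  0.27 -0.09] 25.792567779962287
[84.7  0.   0.3]
```

jog_arm --pt "0 0 0.5 0 0 0 -1" --pt "0 0 1 0 0 0 -1" --pt "0 0 1 0 0 0 -1"

```text
time_s: 9.3
eef_pos: [0.6004, 0.0605, 0.1419]
tool_rot: [[-0.996, 0.077, -0.042], [0.087, 0.862, -0.499], [-0.002, -0.5, -0.866]]
force: [-4.5, 1.5, -1.0]
grip_width: 0.281
```

```bash
python3 q.py
```

```text
9.3 F [-4.65  1.45 -0.34] M [ 0.62  0.87 -0.04] 25.600606916508145
[84.7  0.  -0. ]
```

jog_arm --pt "0.5 0 0.3 0 0 0 -1" --pt "1 0 0.3 0 0 0 -1" --pt "1 0 0.3 0 0 0 -1"

```text
time_s: 9.6
eef_pos: [0.6004, 0.0605, 0.1419]
tool_rot: [[-0.996, 0.077, -0.04], [0.086, 0.863, -0.498], [-0.004, -0.5, -0.866]]
force: [4.3, 1.9, -1.1]
grip_width: 0.285
```

```bash
python3 q.py
```

```text
9.6 F [4.08 2.51 0.23] M [ 0.66 -0.26 -0.06] 25.897207969544116
[84.7 -0.   0.2]
```

jog_arm --pt "-0.4 0 0 0 0 0 -1" --pt "-0.4 0 0 0 0 0 -0.2" --pt "-0.4 0 0 0 0 0 0" --pt "-0.4 0 0 0 0 0 0" --pt "-0.4 0 0 0 0 0 0" --pt "-0.4 0 0 0 0 0 0"

```text
time_s: 10.2
eef_pos: [0.5998, 0.0602, 0.1414]
tool_rot: [[-0.996, 0.076, -0.042], [0.087, 0.862, -0.499], [-0.002, -0.501, -0.866]]
force: [0.2, -0.9, 0.4]
grip_width: 0.499
```

```bash
python3 chk.py 9
```

```text
10.2 [0.59979887 0.06020893 0.14139983] [ 0.2 -0.9  0.4] 45.42130494429869
force seat [ 0.3 -0.9 -0.1]
edge+ [84.1 -0.  -0.6] edge- [-85.9  -0.1  -1.1]
```

View pics/cs9.png

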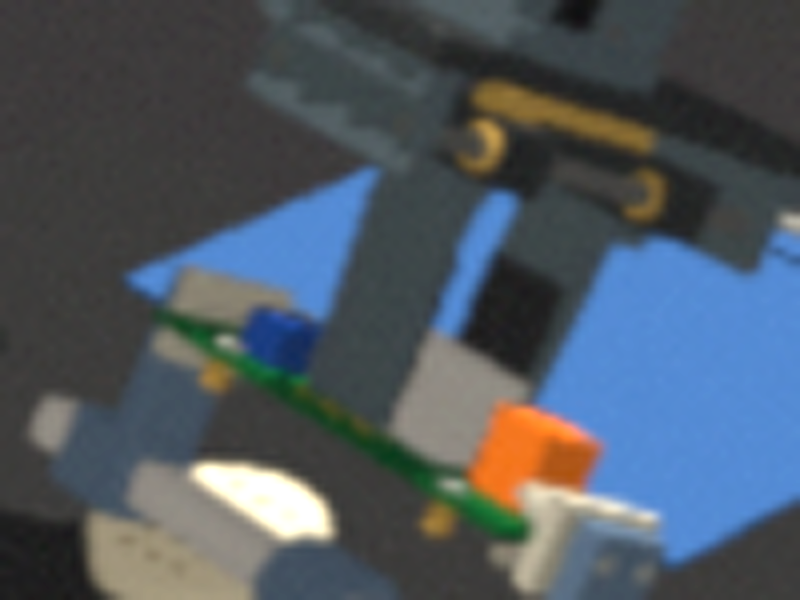

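View pics/ct9.png

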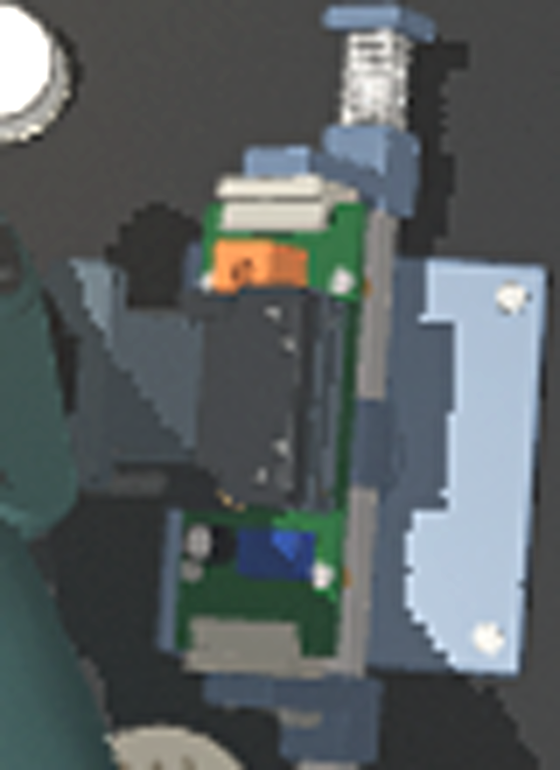

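jog_arm --pt "0 0 -10 0 0 0 0" --pt "0 0 -30 0 0 0 0" --pt "0 0 -60 0 0 0 0.2" --pt "0 0 -95 0 0 0 0.2" --pt "0 0 -130 0 0 0 0.2"

```text
time_s: 10.8
eef_pos: [0.6051, 0.126, 0.2558]
tool_rot: [[-0.996, 0.077, -0.041], [0.087, 0.862, -0.499], [-0.002, -0.5, -0.866]]
force: [0.1, -0.6, -0.6]
grip_width: 0.596
```

Run:
```python
from mv import *
R,p,s=cur();print(s['time_s'],p)
c=lambda X,Y:(410+X/7-.5,250+Y/7-.5)
C=[c(205,130),c(340,65),c(467,303),c(337,375)]
P=back('top',C,.03);print(P.round(4).tolist(),P.mean(0));
d=P[0]-P[3];d2=P[1]-P[2];d3=P[1]-P[0];d4=P[2]-P[3]
for q in(d,d2,d3,d4):print(np.degrees(np.arctan2(q[1],q[0])),np.hypot(*q[:2]))
H=back('top',[c(293,140),c(375,296)],.03);print(H,H.mean(0))
print('cap',back('top',[(465.6,280.4)],.116),back('scene',[(155.8,280.2)],.116))
c2=lambda X,Y:(80+X/6-.5,250+Y/6-.5)
print('holes scene',back('scene',[c2(420,351),c2(578,393)],.03),back('scene',[c2(420,351),c2(578,393)],.03).mean(0))
s=cv2.imread('pics/scene0.png');t=cv2.imread('pics/top0.png')
from zoom import g
g(s,146,274,26,44,14,'zp.png',al=1.3);g(t,450,270,26,20,25,'zpt.png',al=1.3)
```

```text
10.8 [0.60513976 0.12604552 0.2557985 ]
[[0.5226, -0.3345, 0.03], [0.5477, -0.3901, 0.03], [0.4509, -0.4369, 0.03], [0.4234, -0.3834, 0.03]] [ 0.4861548  -0.38621787  0.03      ]
26.21620143723539 0.11065063746349403
25.80949469898233 0.1074318942574893
-65.78709341562516 0.060972645107455356
-62.74599824881224 0.060182666793231525
[[ 0.51783922 -0.36981406  0.03      ]
 [ 0.4545531  -0.40004755  0.03      ]] [ 0.48619616 -0.38493081  0.03      ]
cap [[ 0.48591906 -0.38527592  0.116     ]] [[ 0.48156572 -0.38588825  0.116     ]]
holes scene [[ 0.45160174 -0.4014845   0.03      ]
 [ 0.51502718 -0.3711421   0.03      ]] [ 0.48331446 -0.3863133   0.03      ]
```

View pics/zp.png

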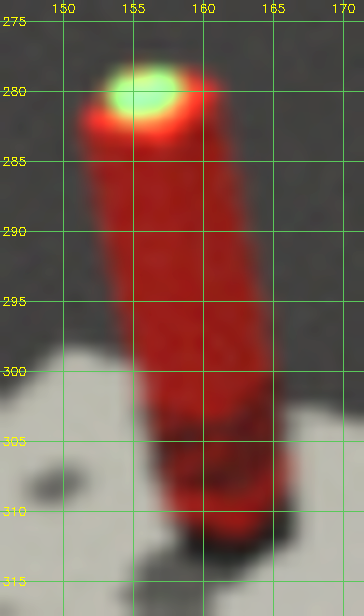

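View pics/zpt.png

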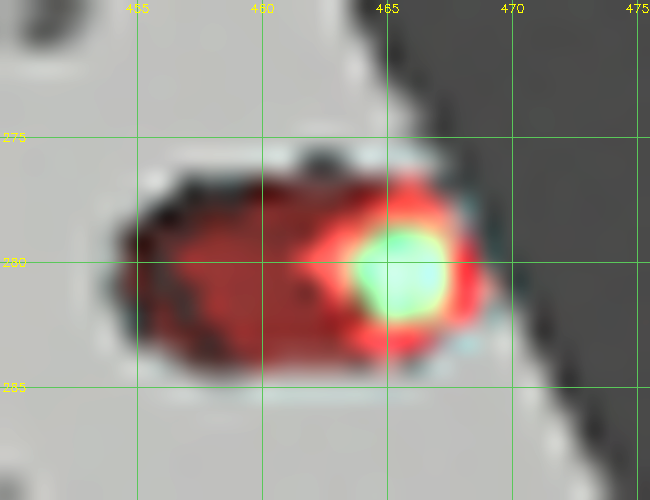

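Run:
```python
from mv import *
t=cv2.imread('pics/top0.png')
x,y,w,h,s=450,268,30,26,16
o=cv2.resize(t[y:y+h,x:x+w],None,fx=s,fy=s,interpolation=cv2.INTER_CUBIC).astype(int)
b,g,r=o[...,0],o[...,1],o[...,2]
m=((r>170)&(r-b>60))|((g-r>20)&(g>120))
m=m.astype(np.uint8)
n,l,st,ce=cv2.connectedComponentsWithStats(m);k=1+np.argmax(st[1:,4]);cs,_=cv2.findContours((l==k).astype(np.uint8),0,2)
pts=cs[0][:,0,:].astype(float)/s+[x-.5,y-.5]
P=back('top',pts,.116)[:,:2]
rc=cv2.minAreaRect((P*1000).astype(np.float32));print(rc)
# best yaw for 16mm square: minimize extents
for a in range(0,90,10):
    ca,sa=np.cos(np.radians(a)),np.sin(np.radians(a));u=P@[ca,sa];v=P@[-sa,ca];print(a,np.ptp(u)*1e3,np.ptp(v)*1e3)
# scene
sc=cv2.imread('pics/scene0.png')
# predicted silhouettes for yaw
for a in range(0,90,15):
    c=np.array([.484,-.3855]);q=[]
    for i in range(4):
        an=np.radians(a+45+90*i);q.append([c[0]+.0113*np.cos(an),c[1]+.0113*np.sin(an),.116])
    print(a,proj('scene',q).round(1).tolist(),proj('top',q).round(1).tolist())
```

```text
((485.9113464355469, -384.9299621582031), (9.501848220825195, 9.120165824890137), 88.73374938964844)
0 9.157292346804569 9.517846688810172
10 9.292534509326266 9.571454286644022
20 9.317394646961075 9.58375863709704
30 9.349937596842633 9.706489701109323
40 9.24822854356004 9.855878918755835
50 9.379555620032999 9.830482677784191
60 9.561901191722427 9.64103789627857
70 9.66489269234333 9.40829839148516
80 9.649668851767878 9.350066003572689
0 [[161.7, 280.7], [158.0, 277.5], [151.4, 280.6], [155.0, 283.7]] [[462.6, 278.2], [462.9, 284.2], [468.9, 284.1], [468.6, 278.0]]
15 [[161.9, 279.9], [156.6, 277.6], [151.2, 281.4], [156.4, 283.6]] [[461.9, 279.1], [463.8, 284.9], [469.5, 283.2], [467.7, 277.4]]
30 [[161.7, 279.1], [155.2, 277.9], [151.3, 282.1], [157.8, 283.3]] [[461.6, 280.1], [464.8, 285.3], [469.9, 282.1], [466.6, 277.0]]
45 [[161.2, 278.5], [153.9, 278.4], [151.8, 282.8], [159.1, 282.8]] [[461.5, 281.2], [465.9, 285.4], [470.0, 281.0], [465.5, 276.9]]
60 [[160.3, 278.0], [152.8, 279.0], [152.6, 283.3], [160.3, 282.2]] [[461.7, 282.3], [467.0, 285.2], [469.8, 279.9], [464.4, 277.0]]
75 [[159.3, 277.6], [151.9, 279.8], [153.7, 283.6], [161.1, 281.5]] [[462.1, 283.3], [468.0, 284.8], [469.3, 278.9], [463.4, 277.5]]
```

```bash
cat >> mv.py <<'E'
PR=np.array([.4848,-.3855])
def down(phi): # tool y at world angle phi deg, z down
    a=np.radians(phi);y=np.array([np.cos(a),np.sin(a),0]);z=np.array([0,0,-1.]);return np.c_[np.cross(y,z),y,z]
E
python3 - <<'E'
from mv import *
R,p,s=cur()
R1=down(26)
print(rel(R,p,R1,np.r_[PR,.24]),rel(R,p,R1,np.r_[PR,.14]))
print(back('top',[(432.4,284.5),(506,302.4)],.112))
E
```

```text
[75.4, -442.51, 273.69, -27.22, 15.56, 57.57] [75.64, -392.49, 360.28, -27.22, 15.56, 57.57]
[[ 0.47700103 -0.29733993  0.112     ]
 [ 0.42527646 -0.49113787  0.112     ]]
```

jog_arm --pt "7 -42 25 -3 2 6 0.1" --pt "14 -85 52 -6 3 12 0.1" --pt "22 -127 78 -9 5 18 0.1" --pt "29 -170 105 -12 7 24 0.1" --pt "37 -212 131 -15 8.5 30 0.1" --pt "44 -255 158 -18 10 36 0.1" --pt "51 -297 184 -20 11.5 42 0.1" --pt "58 -340 210 -23 13 48 0.1" --pt "65 -382 236 -25 14.5 53 0.1" --pt "72 -425 263 -27.2 15.5 57.5 0.1" --pt "75.4 -442.5 273.7 -27.2 15.6 57.6 0.1" --pt "75.4 -442.5 273.7 -27.2 15.6 57.6 0.1" --pt "75.4 -420 312 -27.2 15.6 57.6 0.1" --pt "75.6 -400 347 -27.2 15.6 57.6 0.1" --pt "75.6 -392.5 360.3 -27.2 15.6 57.6 0.1" --pt "75.6 -392.5 360.3 -27.2 15.6 57.6 0.1"

```text
time_s: 12.4
eef_pos: [0.4845, -0.3852, 0.137]
tool_rot: [[-0.438, 0.899, -0.003], [0.899, 0.438, 0.002], [0.003, -0.002, -1.0]]
force: [-0.4, 0.2, 0.2]
grip_width: 0.548
```

Run:
```python
from mv import *
from zoom import g
R,p,s=cur();print(s['time_s'],p,s['qpos'],rel(R,p,down(26),np.r_[PR,.14]),s['grip_width']*91)
S=snapshot('scene');T=snapshot('top');cv2.imwrite('pics/scene10.png',S);cv2.imwrite('pics/top10.png',T)
crop(S,90,180,160,120,5,'s10.png');crop(T,400,210,120,90,6,'t10.png')
g(S,290,190,90,68,8,'b_s10.png',10,1.2);g(T,270,190,70,100,7,'b_t10.png',10,1.0)
```

```text
12.4 [ 0.48451127 -0.3851909   0.13698327] [-7.09131784e-01  3.56145221e-01  1.93293112e+00 -6.41874319e-04
  8.56100274e-01 -1.16259055e+00] [-0.4, 0.12, -3.02, -0.11, -0.18, 0.01] 49.883540145723806
```

View pics/s10.png

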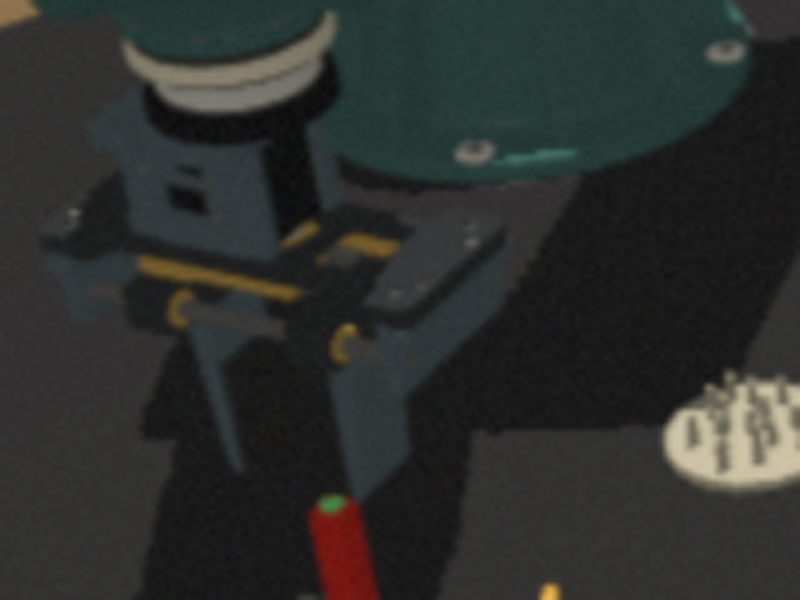

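View pics/b_s10.png

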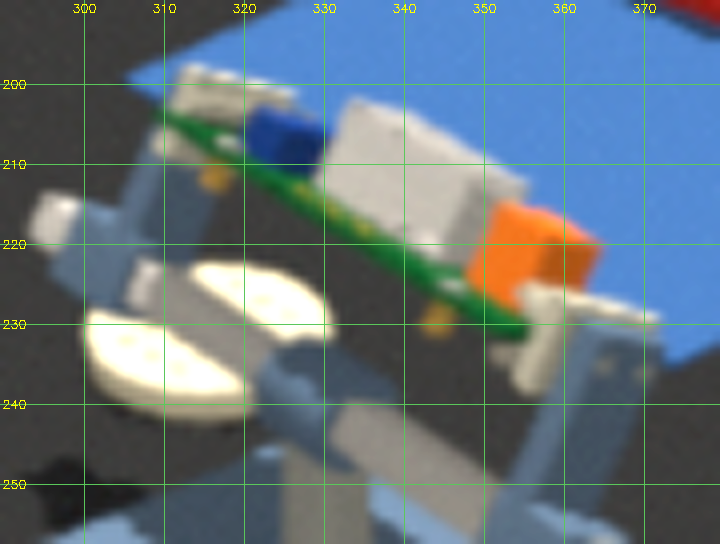

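View pics/b_t10.png

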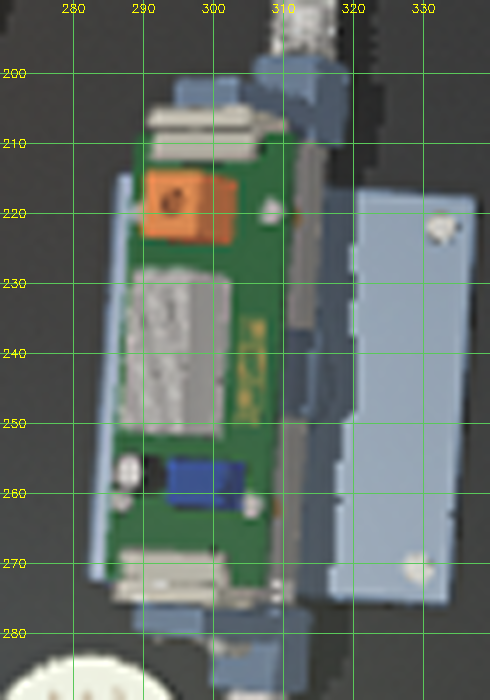

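View pics/t10.png

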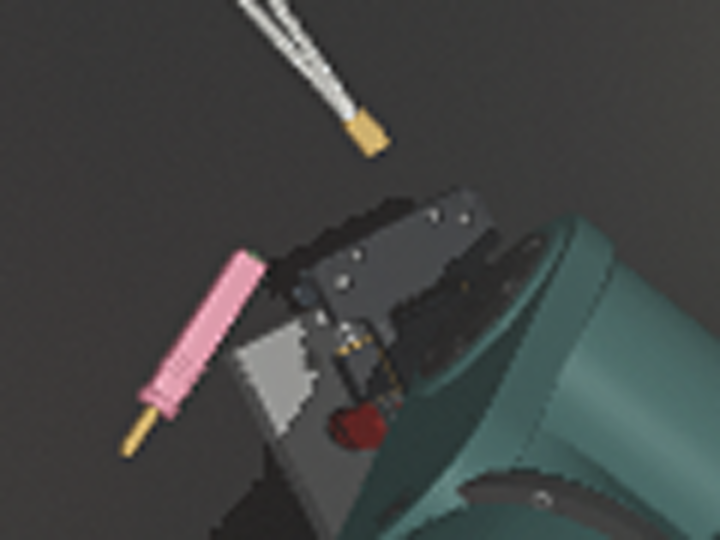

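Run:
```python
from h import *
L=[cv2.resize(cv2.imread(f'pics/{a}.png')[y:y+90,x:x+130],None,fx=3,fy=3) for a,x,y in(('top4',400,235),('top9',400,235),('scene9',80,250),('scene10',80,250))]
cv2.imwrite('pics/pink.png',np.vstack([np.hstack(L[:2]),np.hstack(L[2:])]))
```

```text
(no output)
```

View pics/pink.png

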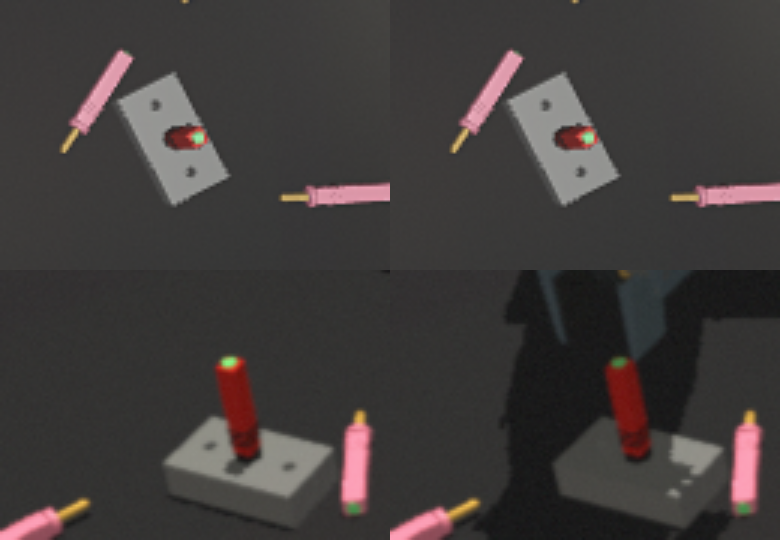

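Run:
```python
from bov import *
S=cv2.imread('pics/scene10.png');T=cv2.imread('pics/top10.png')
B=bsegs()
c=[(67,12,14),(67,-12,14),(43,-12,14),(43,12,14)];B+=list(zip(c,c[1:]+c[:1]))
for x in(43,67):
    for y in(-12,12):B.append(((x,y,14),(x,y,40)))
a=np.arange(0,361,30);B+=[((55+5*np.cos(np.radians(u)),5*np.sin(np.radians(u)),40),(55+5*np.cos(np.radians(v)),5*np.sin(np.radians(v)),40)) for u,v in zip(a[:-1],a[1:])]
t0=ts-Rs@[0,0,.012]
over2(S,'scene',[(Rs,t0,B,(0,0,255))],300,190,80,58,10,'v_s.png')
over2(T,'top',[(Rs,t0,B,(255,0,0))],275,200,55,85,7,'v_t.png')
```

```text
(no output)
```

View pics/v_s.png

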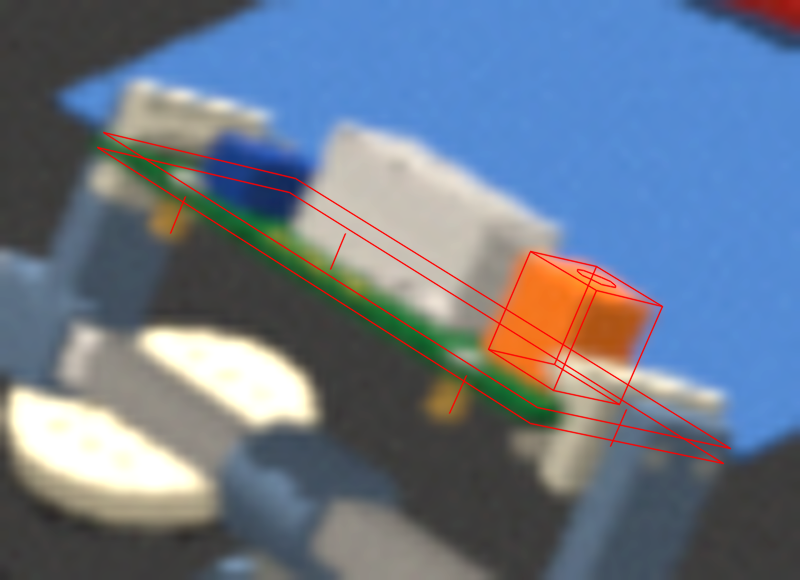

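View pics/v_t.png

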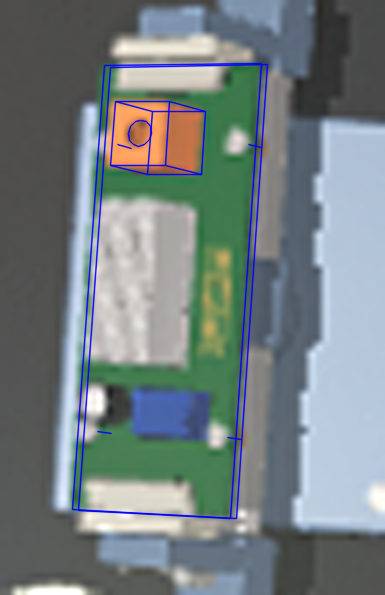

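```bash
cat >> bov.py <<'E'
def fsegs(w):
    S=[]
    for sg in(-1,1):
        for z in(0,-40):
            c=[(-16,sg*w/2,z),(16,sg*w/2,z),(16,sg*(w/2+13.5),z),(-16,sg*(w/2+13.5),z)];S+=list(zip(c,c[1:]+c[:1]))
        for q in c:S.append(((q[0],q[1],0),q))
    S.append(((0,-8,0),(0,8,0)));S.append(((-8,0,0),(8,0,0)))
    return S
def psegs():
    S=[]
    for z in(32,112):
        c=[(-8,-8,z),(8,-8,z),(8,8,z),(-8,8,z)];S+=list(zip(c,c[1:]+c[:1]))
    for q in c:S.append(((q[0],q[1],32),q))
    S.append(((0,0,0),(0,0,26)))
    return S
E
python3 - <<'E'
from bov import *
R,p,s=cur()
S=cv2.imread('pics/scene10.png');T=cv2.imread('pics/top10.png')
Rp=Ro.from_euler('z',26,degrees=True).as_matrix();tp=np.r_[PR,.004]
sets=[(R,p,fsegs(s['grip_width']*91),(0,255,255)),(Rp,tp,psegs(),(255,255,255))]
over2(S,'scene',sets,115,235,80,85,8,'f_s.png');over2(T,'top',sets,425,240,65,55,10,'f_t.png')
E
```

```text
(no output)
```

View pics/f_s.png

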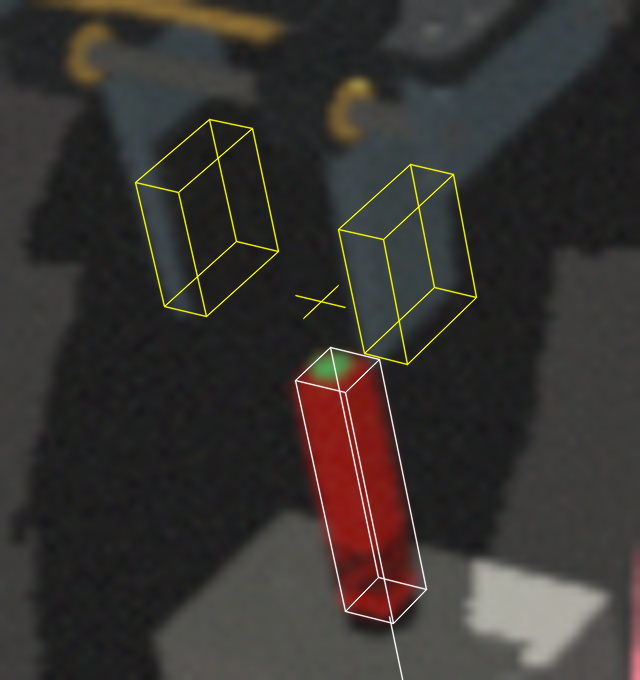

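View pics/f_t.png

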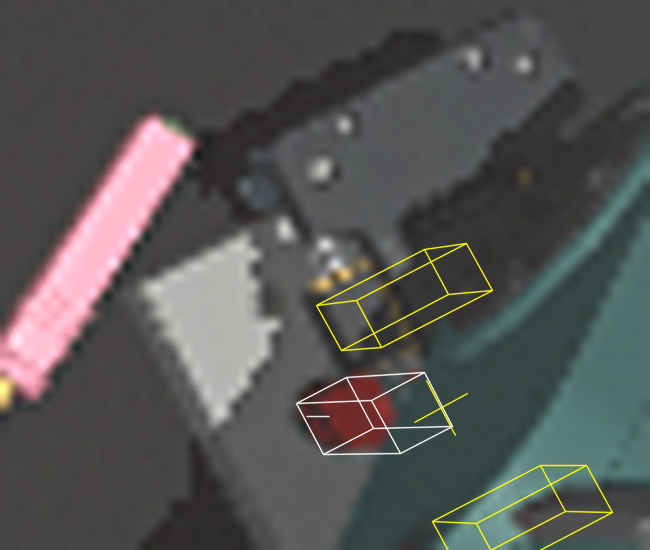

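Run:
```python
from mv import *
R,p,s=cur();print(s['time_s'],rel(R,p,down(26),np.r_[PR,.074]))
```

```text
12.5 [1.58, -0.5, 65.91, -0.0, 0.07, -0.0]
```

jog_arm --pt "0 0 25 0 0 0 0.1" --pt "0 0 50 0 0 0 0.1" --pt "0 0 66 0 0 0 0.1" --pt "0 0 66 0 0 0 0.1" --pt "0 0 66 0 0 0 0.1"

```text
time_s: 13.0
eef_pos: [0.4855, -0.3869, 0.0736]
tool_rot: [[-0.438, 0.899, 0.0], [0.899, 0.438, -0.001], [-0.001, -0.0, -1.0]]
force: [0.6, -0.2, 0.1]
grip_width: 0.551
```

Run:
```python
from bov import *
R,p,s=cur();print(s['time_s'],p,rel(R,p,down(26),np.r_[PR,.074]),s['force'])
S=snapshot('scene')
Rp=Ro.from_euler('z',26,degrees=True).as_matrix();tp=np.r_[PR,.004]
sets=[(R,p,fsegs(s['grip_width']*91),(0,255,255)),(Rp,tp,psegs(),(255,255,255))]
over2(S,'scene',[],115,245,80,75,9,'f_s2.png')
```

```text
13.0 [ 0.48554438 -0.38694131  0.07356952] [1.62, -0.04, -0.43, -0.01, 0.06, -0.03] [ 0.62575217 -0.22615122  0.07479437]
```

View pics/f_s2.png

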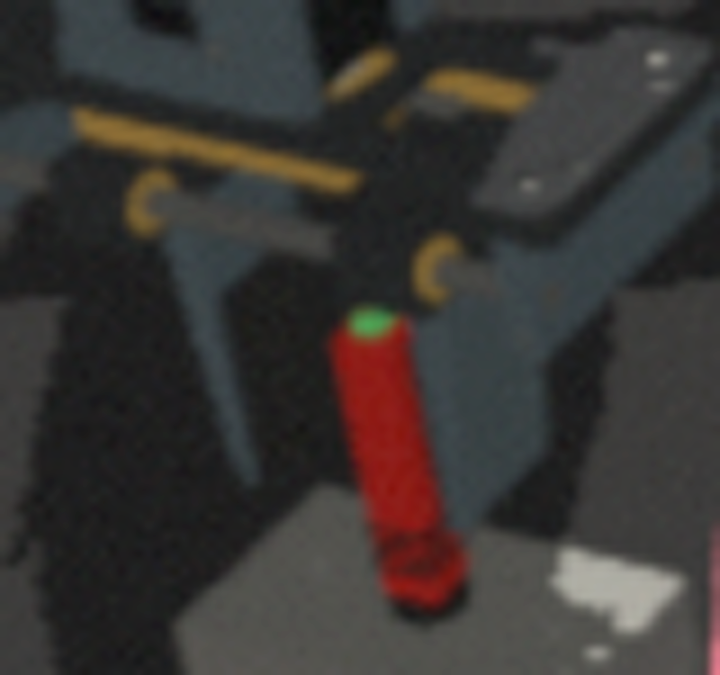

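Run:
```python
from bov import *
R,p,s=cur();w=s['grip_width']*91
S=snapshot('scene')
Rp=Ro.from_euler('z',26,degrees=True).as_matrix();tp=np.r_[PR,.004]
sets=[(R,p,fsegs(w),(0,255,255)),(Rp,tp,psegs(),(255,255,255))]
over2(S,'scene',sets,115,245,80,75,9,'f_s3.png')
```

```text
(no output)
```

View pics/f_s3.png

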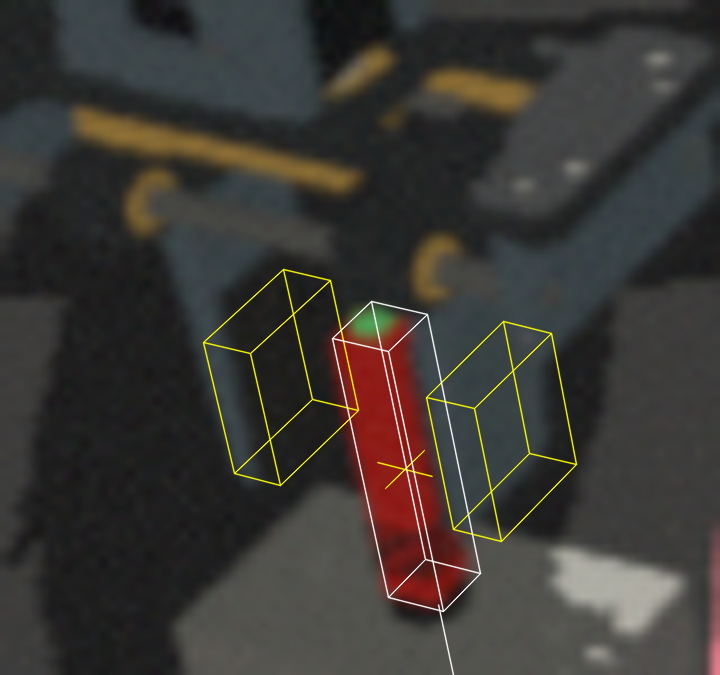

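jog_arm --pt "1 -1.5 0 0 0 0 0.1" --pt "1 -1.5 0 0 0 0 -0.3" --pt "1 -1.5 0 0 0 0 -1" --pt "1 -1.5 0 0 0 0 -1" --pt "1 -1.5 0 0 0 0 -1" --pt "1 -1.5 0 0 0 0 -1" --pt "1 -1.5 0 0 0 0 -1"

```text
time_s: 13.8
eef_pos: [0.484, -0.386, 0.0723]
tool_rot: [[-0.437, 0.899, 0.001], [0.899, 0.437, -0.0], [-0.001, 0.001, -1.0]]
force: [6.6, 4.5, -2.7]
grip_width: 0.175
```

Run:
```python
from bov import *
R,p,s=cur();print(s['time_s'],p,rel(R,p,down(26),np.r_[PR,.074]),(R.T@np.array(s['force'])).round(1),(R.T@np.array(s['moment'])).round(2),s['grip_width']*91)
S=snapshot('scene')
Rp=Ro.from_euler('z',26,degrees=True).as_matrix();tp=np.r_[PR,.004]
over2(S,'scene',[],115,245,80,75,9,'f_s4.png')
```

```text
13.8 [ 0.48395981 -0.38600798  0.07232768] [0.09, 0.98, -1.67, 0.05, 0.03, -0.08] [1.1 7.9 2.7] [-1.91  0.06 -0.  ] 15.940514495648806
```

View pics/f_s4.png

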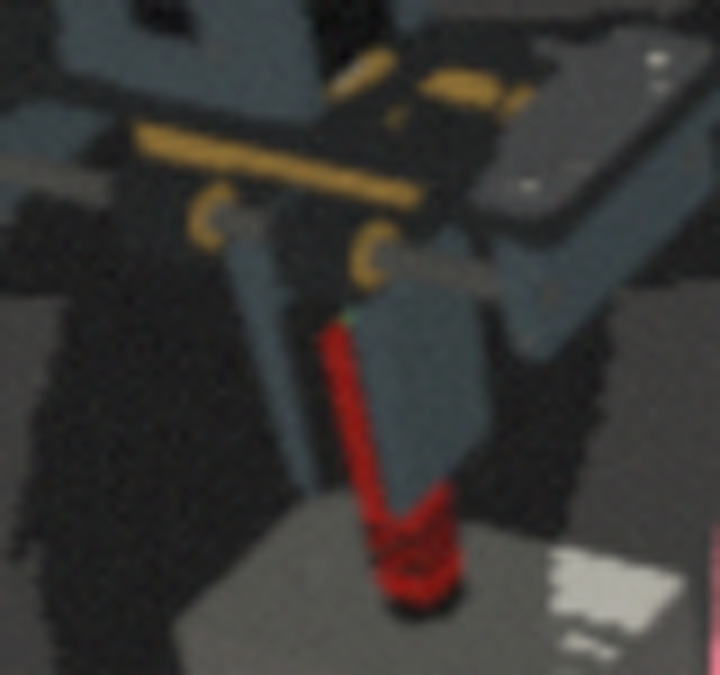

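jog_arm --pt "0 0.7 -3 0 0 0 -1" --pt "0 0.7 -15 0 0 0 -1" --pt "0 0.7 -30 0 0 0 -1" --pt "0 0.7 -60 0 0 0 -1" --pt "0 0.7 -100 0 0 0 -1" --pt "0 0.7 -140 0 0 0 -1" --pt "0 0.7 -160 0 0 0 -1" --pt "0 0.7 -160 0 0 0 -1"

```text
time_s: 14.65
eef_pos: [0.4849, -0.3869, 0.2359]
tool_rot: [[-0.438, 0.899, 0.003], [0.899, 0.438, -0.004], [-0.005, 0.001, -1.0]]
force: [-0.0, -0.1, -0.7]
grip_width: 0.175
```

Run:
```python
from bov import *
R,p,s=cur();print(s['time_s'],p,(R.T@np.array(s['force'])).round(1),s['grip_width']*91)
S=snapshot('scene');T=snapshot('top')
Gp=np.diag([1.,-1,-1]) 
Rp=R@Gp;tp=p-Rp@[0,0,.070]
over2(S,'scene',[(Rp,tp,psegs(),(255,255,255))],110,170,80,75,9,'f_s5.png')
over2(T,'top',[(Rp,tp,psegs(),(255,255,255))],440,230,80,75,9,'f_t5.png')
# plan insertion
t0=ts-Rs@[0,0,.012]
mouth=t0+Rs@[.055,0,.040]
Rt=Rs@np.diag([-1.,1,-1])
for h in(.100,.040,.012):
    tip=mouth+Rs@[0,0,h];tc=tip+Rs@[0,0,.070];print(h,tc,rel(R,p,Rt,tc))
```

```text
14.65 [ 0.48493915 -0.38694949  0.235927  ] [-0.1 -0.   0.7] 15.89006461207785
0.1 [0.66338169 0.14971963 0.30947303] [404.09, 395.42, -74.95, 27.21, -15.14, -57.61]
0.04 [0.66071521 0.11983837 0.25751151] [378.63, 379.88, -22.88, 27.21, -15.14, -57.61]
0.012 [0.65947086 0.10589378 0.23326279] [366.76, 372.63, 1.41, 27.21, -15.14, -57.61]
```

View pics/f_s5.png

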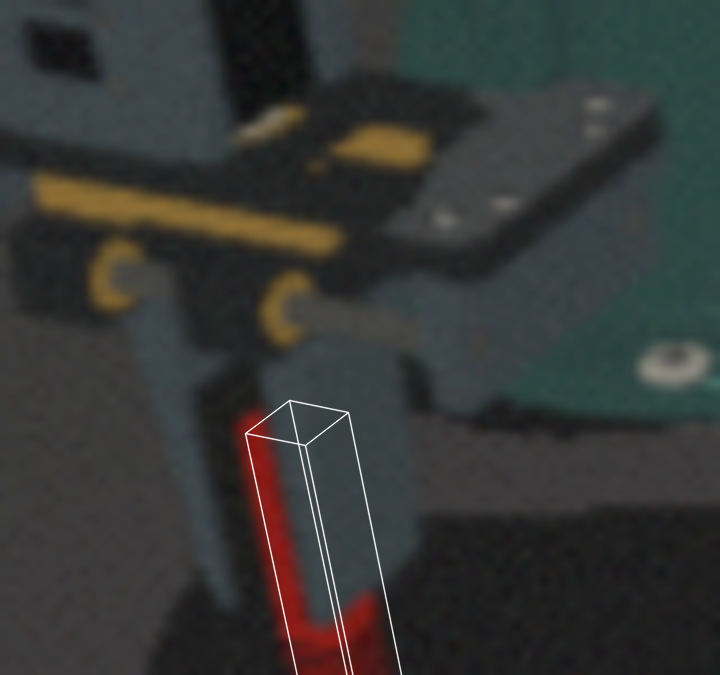

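View pics/f_t5.png

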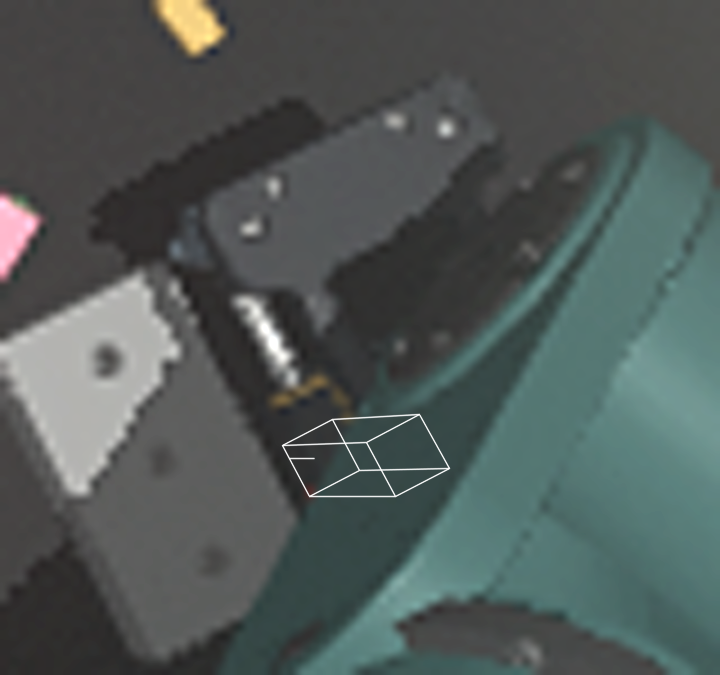

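jog_arm --pt "25 25 -20 1 -0.5 -2 -1" --pt "60 60 -40 3 -2 -7 -1" --pt "100 98 -55 6 -3 -13 -1" --pt "140 137 -65 9 -5 -19 -1" --pt "180 176 -70 12 -6.5 -25 -1" --pt "220 215 -74 15 -8.5 -31 -1" --pt "260 254 -76 18 -10 -37 -1" --pt "300 293 -77 20.5 -11.5 -43 -1" --pt "340 332 -77 23 -13 -49 -1" --pt "372 364 -76 25.5 -14 -54 -1" --pt "394 386 -75 27 -15 -57 -1" --pt "404 395.4 -75 27.2 -15.1 -57.6 -1" --pt "404 395.4 -75 27.2 -15.1 -57.6 -1" --pt "404 395.4 -75 27.2 -15.1 -57.6 -1" --pt "404 395.4 -75 27.2 -15.1 -57.6 -1"

```text
time_s: 16.25
eef_pos: [0.662, 0.1495, 0.3059]
tool_rot: [[-0.996, 0.075, -0.05], [0.09, 0.864, -0.495], [0.006, -0.498, -0.867]]
force: [-0.8, -0.7, -0.7]
grip_width: 0.174
```

```bash
cat > ins.py <<'E'
from bov import *
import sys
k=sys.argv[1]
R,p,s=cur();print(s['time_s'],p,'F',(R.T@np.array(s['force'])).round(1),s['grip_width']*91)
S=snapshot('scene');T=snapshot('top');cv2.imwrite(f'pics/scene{k}.png',S);cv2.imwrite(f'pics/top{k}.png',T)
t0=ts-Rs@[0,0,.012];mouth=t0+Rs@[.055,0,.040];Rt=Rs@np.diag([-1.,1,-1])
Gp=np.diag([-1.,1,-1]);Rp=R@Gp;tp=p-Rp@[0,0,.070]
print('tip in terminal mm',(Rs.T@(tp-mouth)*1e3).round(1))
for h in eval(sys.argv[2]):
    tc=mouth+Rs@[0,0,h/1e3+.070];print(h,rel(R,p,Rt,tc))
us=proj('scene',tp)[0];ut=proj('top',tp)[0];print(us,ut)
B=bsegs();ax=[((0,0,0),(0,0,60))]
sets=[(Rp,tp,psegs(),(255,255,255)),(Rs,mouth,ax,(255,0,255))] if len(sys.argv)>3 else []
w,h=64,60
over2(S,'scene',sets,int(us[0])-w//2,int(us[1])-h//2,w,h,10,f'is{k}.png')
over2(T,'top',sets,int(ut[0])-w//2,int(ut[1])-h//2,w,h,10,f'it{k}.png')
print('crop org',int(us[0])-w//2,int(us[1])-h//2,int(ut[0])-w//2,int(ut[1])-h//2)
E
python3 ins.py 20 "[100,40,20]"
```

```text
16.25 [0.6620176  0.14947768 0.30592144] F [ 0.8 -0.3  1. ] 15.86782393352047
tip in terminal mm [-1.7  1.7 96.7]
100 [-1.32, -1.46, -3.27, 0.15, -0.33, 0.12]
40 [-1.66, -1.62, 56.73, 0.15, -0.33, 0.12]
20 [-1.78, -1.67, 76.73, 0.15, -0.33, 0.12]
[375.27837093 179.85292397] [272.79314981 213.74046084]
crop org 343 149 240 183
```

View pics/is20.png

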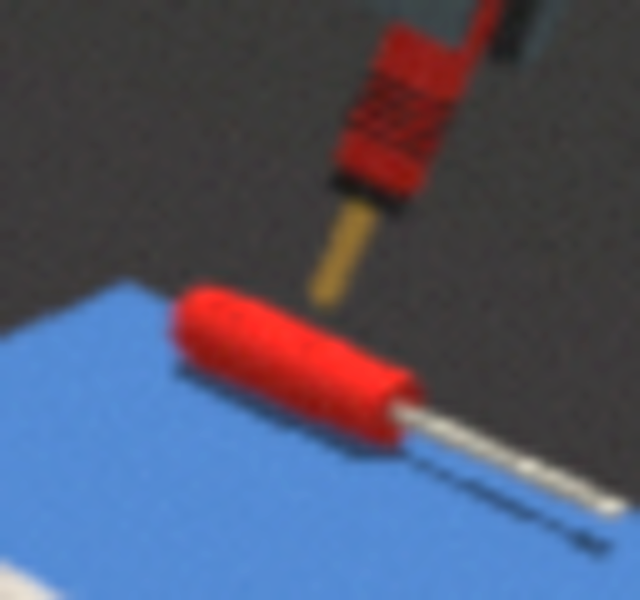

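View pics/it20.png

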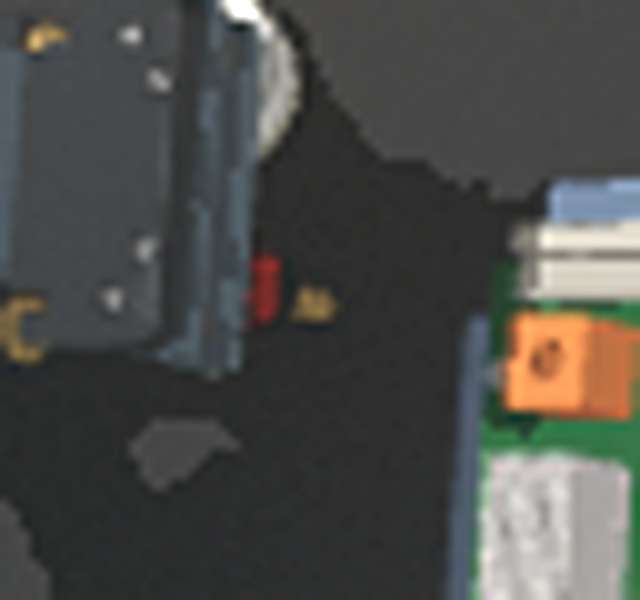

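jog_arm --pt "-1 -1.5 20 0 -0.3 0 -1" --pt "-1.5 -1.6 45 0 -0.3 0 -1" --pt "-1.7 -1.6 65 0 -0.3 0 -1" --pt "-1.7 -1.6 75 0 -0.3 0 -1" --pt "-1.7 -1.6 75 0 -0.3 0 -1" --pt "-1.7 -1.6 75 0 -0.3 0 -1"

```text
time_s: 16.95
eef_pos: [0.6609, 0.1117, 0.2436]
tool_rot: [[-0.996, 0.076, -0.043], [0.087, 0.865, -0.495], [-0.001, -0.497, -0.868]]
force: [0.1, -0.7, 1.2]
grip_width: 0.175
```

```bash
python3 ins.py 21 "[20,0]"
python3 - <<'E'
from mv import *
t0=ts-Rs@[0,0,.012];mouth=t0+Rs@[.055,0,.040];print('mouth proj',proj('scene',mouth),proj('top',mouth))
E
```

```text
16.95 [0.66087131 0.11173279 0.24363011] F [-0.2 -1.2 -0.7] 15.946982769938096
tip in terminal mm [ 1.   0.2 23.9]
20 [0.88, 0.02, 3.95, 0.22, 0.09, 0.06]
0 [0.92, -0.05, 23.95, 0.22, 0.09, 0.06]
[363.45623426 208.37401032] [289.45406423 216.8632825 ]
crop org 331 178 257 186
mouth proj [[359.16167704 217.35437786]] [[294.48911118 218.55196076]]
```

View pics/is21.png

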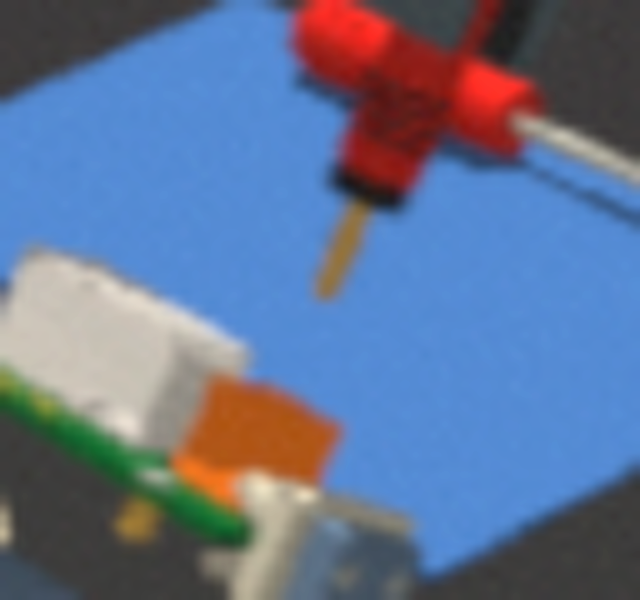

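View pics/it21.png

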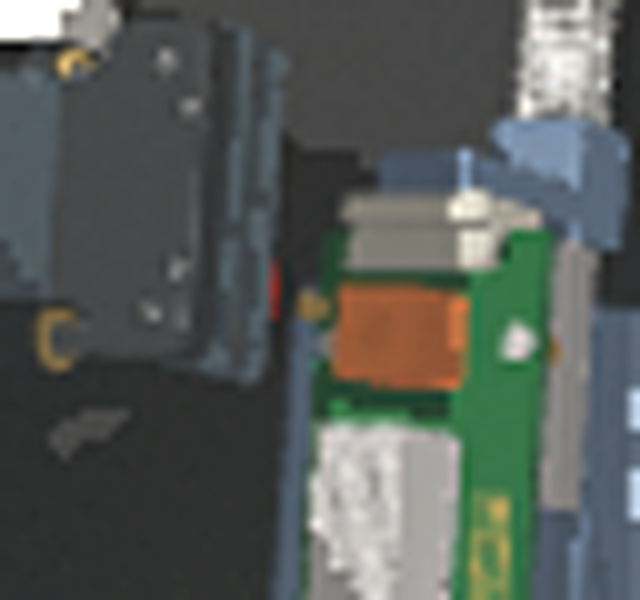

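```bash
cat > rel3.py <<'E'
from mv import *
def tri(us,ut,x0):
    f=lambda x:np.r_[proj('scene',x)[0]-us,proj('top',x)[0]-ut]
    r=least_squares(f,x0,x_scale=.01);return r.x,r.fun
if __name__=='__main__':
    t0=ts-Rs@[0,0,.012];mouth=t0+Rs@[.055,0,.040]
    R,p,s=cur();Rp=R@np.diag([-1.,1,-1]);tp=p-Rp@[0,0,.070]
    a,ra=tri((363.1,207.1),(289.3,216.0),tp);b,rb=tri((358.35,217.7),(294.15,218.6),mouth)
    print((Rs.T@(a-tp)*1e3).round(1),ra.round(2),(Rs.T@(b-mouth)*1e3).round(1),rb.round(2))
    print('rel tip in mouth frame',(Rs.T@(a-b)*1e3).round(1))
E
python3 rel3.py
```

```text
[ 0.7 -3.   2.9] [ 0.43 -0.05  0.35  0.31] [-0.9  0.4 -1.1] [ 0.49 -0.06  0.41  0.36]
rel tip in mouth frame [ 2.8 -2.9 28.4]
```

jog_arm --pt "1.5 1.5 8 0.2 0 0 -1" --pt "2.2 2.5 15 0.2 0 0 -1" --pt "2.2 2.5 20 0.2 0 0 -1" --pt "2.2 2.5 20 0.2 0 0 -1" --pt "2.2 2.5 20 0.2 0 0 -1"

```text
time_s: 17.55
eef_pos: [0.6577, 0.1042, 0.2241]
tool_rot: [[-0.996, 0.075, -0.044], [0.087, 0.863, -0.498], [0.0, -0.5, -0.866]]
force: [-0.4, -0.7, -0.3]
grip_width: 0.173
```

```bash
python3 ins.py 22 "[0]"
python3 - <<'E'
from zoom import *
S=cv2.imread('pics/scene22.png');T=cv2.imread('pics/top22.png')
g(S,340,195,36,30,20,'zs22.png',5,1.5);g(T,280,205,36,28,20,'zt22.png',5,1.6)
E
```

```text
17.55 [0.65765014 0.10415051 0.2240867 ] F [ 0.4 -0.5  0.6] 15.754288946772503
tip in terminal mm [-1.6  2.9  3.1]
0 [-1.65, -2.95, 3.11, -0.0, 0.05, 0.11]
[360.04594393 216.10212937] [292.85382899 218.99695472]
crop org 328 186 260 188
```

View pics/zs22.png

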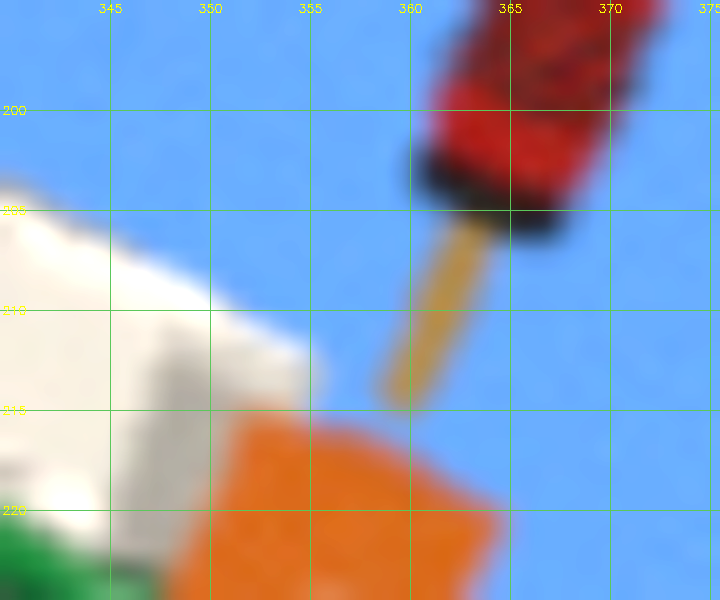

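View pics/zt22.png

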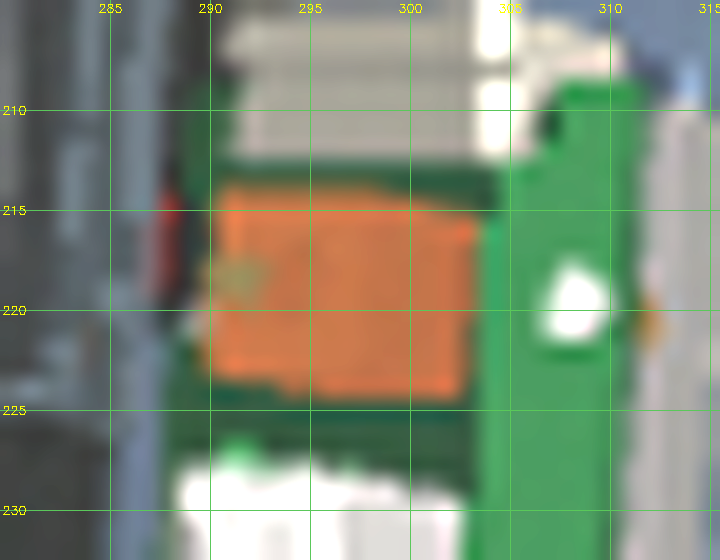

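jog_arm --pt "0 0 3 0 0 0 -1" --pt "0 0 6 0 0 0 -1" --pt "0 0 9 0 0 0 -1" --pt "0 0 12 0 0 0 -1" --pt "0 0 12 0 0 0 -1"

```text
time_s: 18.15
eef_pos: [0.6572, 0.098, 0.2135]
tool_rot: [[-0.996, 0.075, -0.043], [0.087, 0.863, -0.498], [-0.0, -0.5, -0.866]]
force: [1.0, -1.7, -0.8]
grip_width: 0.177
```

```bash
python3 ins.py 23 "[0]"
python3 - <<'E'
from zoom import *
S=cv2.imread('pics/scene23.png')
g(S,340,195,36,30,20,'zs23.png',5,1.5)
E
```

```text
18.15 [0.65719679 0.09795476 0.21347487] F [-1.1 -1.   1.5] 16.098333571726045
tip in terminal mm [-1.5  2.9 -9.2]
0 [-1.57, -2.88, -9.19, -0.01, 0.07, 0.11]
[358.03553088 220.78679545] [295.40423405 219.60373354]
crop org 326 190 263 189
```

View pics/zs23.png

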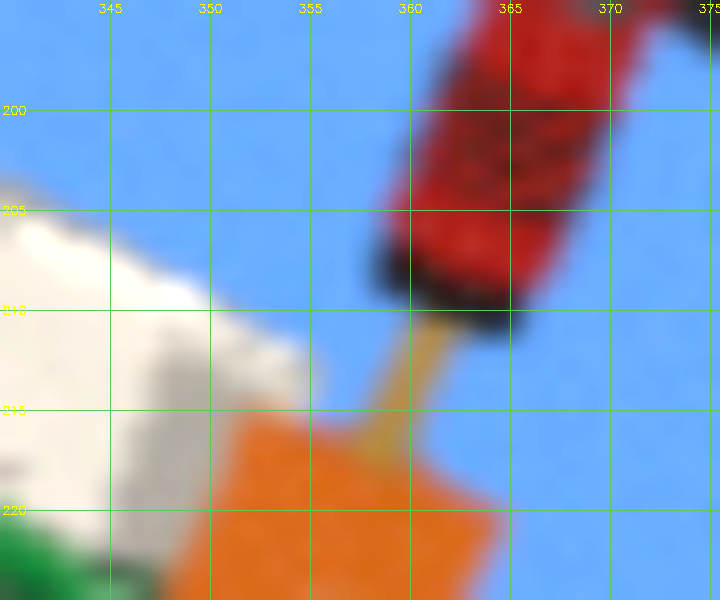

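jog_arm --pt "0 0 3 0 0 0 -1" --pt "0 0 6 0 0 0 -1" --pt "0 0 9 0 0 0 -1" --pt "0 0 11 0 0 0 -1" --pt "0 0 13 0 0 0 -1" --pt "0 0 13 0 0 0 -1"

```text
time_s: 18.85
eef_pos: [0.6567, 0.0916, 0.2024]
tool_rot: [[-0.996, 0.075, -0.043], [0.087, 0.863, -0.498], [-0.0, -0.5, -0.866]]
force: [3.6, -2.7, -1.6]
grip_width: 0.173
```

```bash
python3 ins.py 24 "[0]"
python3 - <<'E'
from zoom import *
S=cv2.imread('pics/scene24.png')
g(S,340,195,36,30,20,'zs24.png',5,1.5)
E
```

```text
18.85 [0.65668758 0.09159755 0.2023877 ] F [-3.8 -1.3  2.6] 15.735785654057427
tip in terminal mm [ -1.4   2.9 -22. ]
0 [-1.53, -2.9, -21.98, -0.0, 0.08, 0.11]
[355.96867811 225.64037492] [297.9768154  220.24847917]
crop org 323 195 265 190
```

View pics/zs24.png

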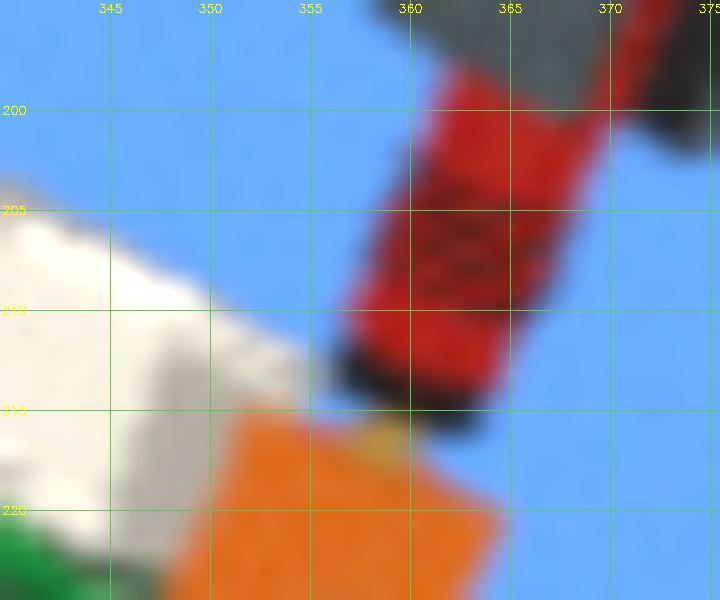

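jog_arm --pt "-0.7 0 1 0 0 0 -1" --pt "-0.7 0 2.5 0 0 0 -1" --pt "-0.7 0 4 0 0 0 -1" --pt "-0.7 0 4 0 0 0 -1"

```text
time_s: 19.35
eef_pos: [0.6569, 0.0896, 0.1988]
tool_rot: [[-0.996, 0.075, -0.044], [0.087, 0.863, -0.498], [0.0, -0.5, -0.866]]
force: [1.5, -0.8, -0.4]
grip_width: 0.174
```

```bash
python3 ins.py 25 "[0]"
python3 - <<'E'
from zoom import *
S=cv2.imread('pics/scene25.png')
g(S,340,195,36,30,20,'zs25.png',5,1.5)
E
```

```text
19.35 [0.65685543 0.08963048 0.19876313] F [-1.5 -0.3  0.7] 15.836860892818327
tip in terminal mm [ -1.1   3.  -26.1]
0 [-1.17, -3.02, -26.09, -0.0, 0.04, 0.12]
[355.40991697 227.24845107] [298.76460525 220.35390907]
crop org 323 197 266 190
```

View pics/zs25.png

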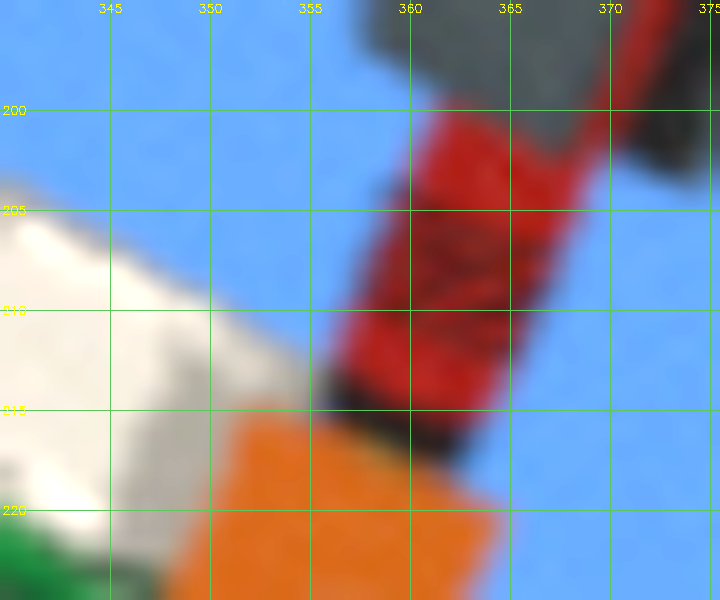

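jog_arm --pt "-0.3 0 0.8 0 0 0 -1" --pt "-0.3 0 1.6 0 0 0 -1" --pt "-0.3 0 1.6 0 0 0 -1"

```text
time_s: 19.75
eef_pos: [0.6573, 0.0891, 0.1979]
tool_rot: [[-0.996, 0.075, -0.043], [0.087, 0.863, -0.498], [-0.0, -0.5, -0.866]]
force: [-0.7, 3.7, 4.3]
grip_width: 0.171
```

```bash
python3 ins.py 26 "[0]"
```

```text
19.75 [0.65730509 0.08914757 0.19790827] F [ 1.1  1.  -5.5] 15.561120700830276
tip in terminal mm [ -0.6   3.1 -27.1]
0 [-0.69, -3.06, -27.05, 0.02, 0.06, 0.1]
[355.41432202 227.70353834] [298.94587097 220.20747865]
crop org 323 197 266 190
```

jog_arm --pt "0 0 -0.5 0 0 0 -1" --pt "0 0 -0.5 0 0 0 -0.5" --pt "0 0 -0.5 0 0 0 -0.2" --pt "0 0 -0.5 0 0 0 -0.1" --pt "0 0 -0.5 0 0 0 -0.1" --pt "0 0 -0.5 0 0 0 -0.1" --pt "0 0 -10 0 0 0 -0.1" --pt "0 0 -30 0 0 0 -0.1" --pt "0 0 -60 0 0 0 -0.1" --pt "0 0 -95 0 0 0 -0.1" --pt "0 0 -130 0 0 0 0" --pt "0 30 -160 0 0 0 0" --pt "0 70 -180 0 0 0 0" --pt "0 100 -190 0 0 0 0" --pt "0 100 -190 0 0 0 0"

```text
time_s: 21.35
eef_pos: [0.6727, 0.2735, 0.3118]
tool_rot: [[-0.996, 0.072, -0.042], [0.084, 0.863, -0.498], [0.0, -0.5, -0.866]]
force: [-1.3, -0.8, -1.5]
grip_width: 0.503
```

Run:
```python
from zoom import *
s=observe();print(s['time_s'],s['eef_pos'],s['force'])
S=snapshot('scene');T=snapshot('top');cv2.imwrite('pics/scene30.png',S);cv2.imwrite('pics/top30.png',T)
g(S,290,170,90,75,8,'e_s.png',10,1.3);g(T,270,190,70,100,7,'e_t.png',10,1.0)
```

```text
21.35 [0.67274631 0.27354013 0.31176761] [-1.34644578 -0.83833306 -1.45979459]
```

View pics/e_s.png

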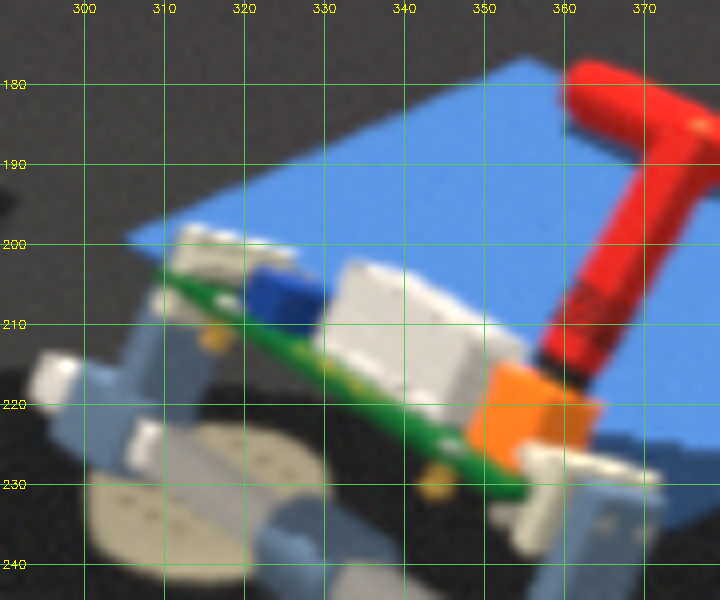

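View pics/e_t.png

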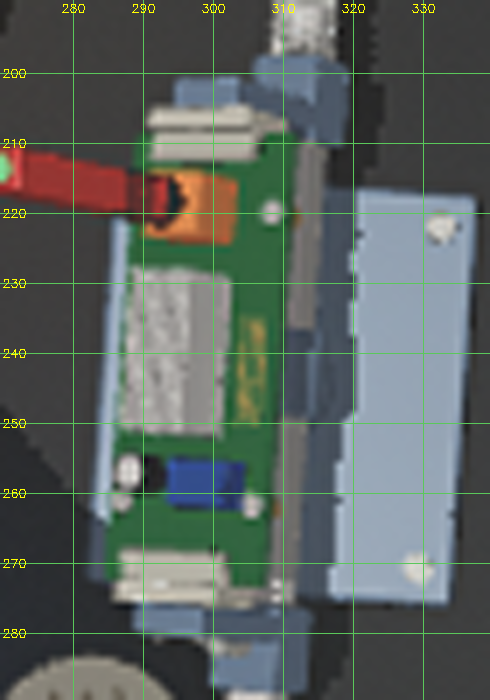

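View pics/scene30.png

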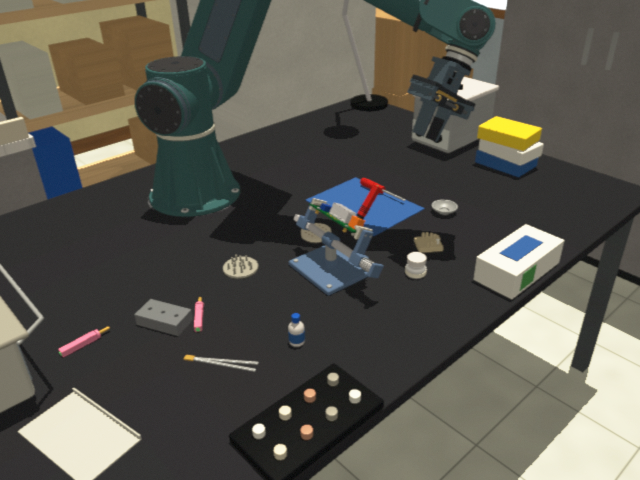

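Run:
```python
from h import *
a=cv2.imread('pics/top0.png',0);b=cv2.imread('pics/top30.png',0)
def match(x,y,w,h,s=10):
    t=cv2.resize(a[y:y+h,x:x+w],None,fx=s,fy=s,interpolation=cv2.INTER_CUBIC);m=8
    r=cv2.resize(b[y-m:y+h+m,x-m:x+w+m],None,fx=s,fy=s,interpolation=cv2.INTER_CUBIC)
    q=cv2.matchTemplate(r,t,cv2.TM_CCOEFF_NORMED);_,v,_,l=cv2.minMaxLoc(q);return (l[0]/s-m,l[1]/s-m),v
# jaw carriage region in top0 : u 305..320, v 198..214
for reg in((304,199,17,13),(292,203,14,8),(290,206,17,9)):
    d,v=match(*reg);c=np.array([reg[0]+reg[2]/2,reg[1]+reg[3]/2]);P=back('top',[c,c+d],.12);print(d,v,np.linalg.norm(P[1]-P[0])*1e3)
print(match(318,220,20,40),match(284,268,18,8))
```

```text
(0.1999999999999993, -2.5999999999999996) 0.895368754863739 7.065788855729474
(0.1999999999999993, -2.5) 0.9338168501853943 6.790917632410713
(0.09999999999999964, -2.3) 0.9058961868286133 6.227283627738408
((0.09999999999999964, 0.0), 0.9571610689163208) ((0.09999999999999964, -0.20000000000000018), 0.6644259691238403)
```

Run:
```python
from station import *
s=observe();print(s['time_s'],abs(s['joint_vel']).max());print(sign_off())
```

```text
21.45 0.022419707932396084
the job is handed in; nothing more can be done
None
```

The green board is clamped in the holder and the red probe is plugged into its orange terminal. I let go of both, backed the arm well clear, and handed the job in at 21.5 s. No verdict was reported.

**Board:** I gripped it by the heatsink, pushed the terminal end into the sprung jaw (about 22 mm back), lowered the other end and slid it into the fixed groove. It first caught on a groove flank, so I eased it down about 1 mm until the forces showed it was home. The last pictures show it in both jaws, with the sprung jaw moved back about 6–7 mm. A clamped board should give 6 mm, and 3–9 mm is allowed.

**Probe:** It met the bottom of the terminal at about 5.5 N before I let go. The pictures show the collar right at the mouth and the probe square to the board as near as I can read it.

**Checks that disagreed:**
- **Cameras:** the two cameras and the arm's own readings differed by 1–3 mm (up to 3 mm across the board, about 1 pixel in the scene view). I lined the probe up on the terminal by comparing them in the pictures.
- **Board position:** the probe alignment fit put the terminal within about 1 mm of nominal. I did not see the plate inside the grooves directly.

**Other things on the bench:** both pink look-alikes stood upright in the first pictures but were lying down by about 5 s, while the arm was still at the holder; I never touched them. The listed bystanders look unmoved in the last picture, but I did not measure each one.

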